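Refit the bowl of an air-line filter

TASK

The washed bowl of the air-line filter lies on its side on the cutting mat. Fit it back on the filter head, which is clamped upside down in the vice: stand the bowl up mouth down, enter its two lugs in the gaps of the head's collar, press it fully down against the spring-loaded seal and turn it a quarter clockwise (seen from above) until it locks, then let go. Leave the other things on the mat where they are.

Things in the scene. Friction and masses are not known exactly. Their poses are not given: they have to be found in the camera images.
- bowl_mid (a point): Centre of the loose filter bowl: grey eight-sided guard, short clear round neck at one end, black wing tap at the other; 114 mm long, 0.15 to 0.31 kg. It starts lying on a flat, axis level. z axis: from the mouth (z = -57 mm) to the top of the wing (+57 mm). Guard from z = -43 to +45 mm, 52 mm across flats, which face its x and y axes and the directions half-way between.
- bowl_mouth (a point): Centre of the bowl's mouth, the free end of its neck (same axes as bowl_mid). The neck is round, 41 mm in diameter, 14 mm long, its end chamfered by 3 mm; the bowl stands by itself on it. Two lugs stick out of the neck along the bowl's +x and -x to 25 mm from the axis, each 8 mm wide and 5 mm high, from 2 to 7 mm above the mouth. A half turn about z makes no difference.
- bowl_wing (a point): Top middle of the black drain tap on the bowl's closed end: a wing 32 x 8 x 10 mm on a 22 mm round boss. The wing runs along the bowl's x axis, so it shows where the lugs are. Same axes as bowl_mid.
- head_mouth (a point): Centre of the top plane of the filter head's collar, 106 mm above the surface of the mat (which is 3 mm thick), z up: cast aluminium block, collar 67 mm outside, bore 44 mm, facing straight up. Its lip, 5 mm thick, has two gaps 13 mm wide for the lugs, along this frame's +x and -x, each marked by a small rib outside. The head is clamped and does not move.
- head_notch (a point): Locked place of a lug, on the collar's top plane at radius 23.5 mm along the head's -y axis (another opposite; same axes as head_mouth). Pressed down, the bowl turns clockwise seen from above only, to an end stop at about 95 degrees. At 90 degrees each lug finds a notch 2.5 mm deep under the lip: let go there, the seal lifts the bowl into it; its mouth is then 9.5 mm below the plane.
- seal (a joint): Travel of the flat spring seal in the bore (m, 0 to 0.0055, grows downward). At 0 it is 9 mm below the collar's top plane; a bowl with its lugs in the gaps rests on it and cannot turn. It gives at 8 N; at 3 mm the lugs are below the lip and the bowl can turn; at 5 mm (about 16 N) the guard's shoulder meets the collar. Locked it reads about 0.0005.
- vice: Blue drill-press vice fixed to the bench, holding the head between 100 mm wide jaws 40 mm lower than the collar's top. Origin under the head's axis at the foot, same x and y directions as the head; it reaches to +100 and -125 mm along x (screw handle to -160 mm) and 77 mm to either side.
- bowl: The bowl again: same point and axes as bowl_mid.
- tin_c (a point): A steel tin of pencils, 74 mm in diameter, pencils to 190 mm high (this point is 50 mm up). Bystander.
- element: A pale filter element standing on a black foot, 34 mm in diameter, 50 mm high. Origin at the middle of its underside. Bystander.
- glue_gun: A black hot-glue gun lying on its side, about 210 mm long over glue stick and nozzle, 36 mm high. Origin underneath its barrel. Bystander.
- sanding_block: A cork sanding block 65 x 115 x 33 mm. Origin at the middle of its underside. Bystander.
- spanner: A steel open-ended spanner, 190 mm long, lying flat. Origin underneath. Bystander.
- tape: A roll of masking tape lying flat, 104 mm outside diameter, 24 mm high. Origin at the middle of its underside. Bystander.

How it is judged (in metres and radians):
On the way, in this order (a step that is already met when the one before it is completed fails the run):
1. the bowl is upright, mouth down (angle between bowl_mid's own z axis and vertical below 0.2 rad), for 0.2 s.
2. the bowl stands in the head's collar, its lugs in the gaps (z of bowl_mouth in the frame of head_mouth below -0.006 m and horizontal distance between bowl_mouth and head_mouth below 0.004 m and angle between the x axis of bowl_mid and the x axis of head_mouth, either way round below 0.25 rad), for 0.1 s.
At the end, for the whole second after the job is handed in: The bowl is locked on the head and at rest: turned a quarter so that its lugs sit in the notches (its x axis within 0.15 rad of the head's y axis), its mouth 7.5 to 11.5 mm below the collar's top plane and within 3 mm of its centre, upright within 0.06 rad, let go (z of bowl_mouth in the frame of head_mouth between -0.0115 and -0.0075 m and horizontal distance between bowl_mouth and head_mouth below 0.003 m and angle between bowl_mid's own z axis and vertical below 0.06 rad and angle between the x axis of bowl_mid and the y axis of head_mouth, either way round below 0.15 rad and linear speed of bowl below 0.02 m/s); the robot touches nothing.
It fails at once if a bystander on the mat is moved by more than 40 mm (distance of any of tin_c, element, glue_gun, sanding_block, spanner, tape from where it was at the start of the episode above 0.04 m).
It also fails if it takes over 64 s, if anything falls off the work surface, if the arm or the gripper's body presses on something with over 40 N, if the wrist force passes 120 N, or if a joint passes its speed limit or range.

ROBOT

A 6-joint arm with a two-finger parallel gripper is mounted at the origin on the work surface. World frame = base frame: x ahead of the robot, y to its left, z up, the work surface at z = 0. Lengths are in mm, angles in rad, forces in N, time in s.
With the tool pointing down it reaches from about 275 to 725 mm from the base axis. Payload 15.9 kg.
Tool frame: the origin (TCP) lies at the very end of the fingers, on their centre line; the grasp point (between the pads) lies arm.hold_point_z behind it (arm.hold_point_z is the distance from the TCP to the grasp point, in mm); z points along the fingers, y is the line along which they close (so a half turn about z gives the same grasp; the last joint's range is limited). The gripper opens to 85 mm and grips with 20 to 120 N. Pads are 22 mm wide; open, the fingers measure 114 mm over their backs; the gripper's body (76 mm by 85 mm) begins 54 mm behind the grasp point. The pads swing forward as they close: fully open they stand 13 mm farther back than shut.
Start: joints at [-1.152, 0.213, -0.034, 1.323, 0, 1.571], TCP at [203.325, -456.776, 231.306] pointing down, gripper open.
Joint ranges: [-2.98, 2.98], [-0.74, 1.72], [-1.14, 1.35], [-2.1, 2.04], [-1.57, 1.44], [-3.14, 3.14]. Speed limits (rad/s): [1.89, 1.89, 2.39, 2.57, 3.14, 3.14].

INTERFACE

Orientations are given as a rotation vector (axis times angle).
In Python, from station import arm gives the robot as it stands.
- The arm moves only by the tool step_arm, never from a script. Its arguments are lists of equal length, an entry for each row: "linear": the shift along the tool's x, y, z in mm, a list of three; "dr": the turn, a rotation vector about the tool's x, y, z in degrees, a list of three; "grip": the closure in counts, from 0 (fully open) to 255 (shut). In form: {"linear": [[tx, ty, tz], ...], "dr": [[wx, wy, wz], ...], "grip": [grip, ...]}. A call has exactly 8 rows; each row shifts and turns the commanded pose from where the row before left it, along the tool's axes as they then stand; what a row does not reach is not made up. A row lasts 1/10 s, in which the tool goes at most 50 mm and 8.59 degrees, less where a joint would pass 70% of its speed; a pose out of reach is approached as far as the arm can. A call is refused whole if a number of a shift passes 50 or a number of a turn 8.59, either way. A call with a gripper value outside its range is refused whole. The fingers move at their own pace and stop on an object; "newtons" is the grip in N (left out, the last holds). Time passes only in rows, so rows that do not move let the fingers close, or fill a call up. It gives the time, the measured TCP pose, the force, the opening and the grip force at its end, in the units of the state.
- arm.state(): the state, without advancing time (a new reading comes with each control period).
- arm.get_image(name): name is "side" or "top"; returns a dict with "frame" (400x640x3 uint8, blue, green, red), "K" (3x3 intrinsics, pixels), "k1" (the pictures are not rectified: a ray, as slopes to the right and down, at radius r is drawn at 1 + k1 r^2 times it, then the intrinsics apply), "R" (3x3) and "t" (3): a world point X has camera coordinates R X + t. Camera axes: x right, y down, z forward; pixel columns grow to the right and rows downward; lengths in mm; the calibration is good to about 2 mm. A picture is of the moment at which its call begins. There is no depth.
- arm.sign_off(): hands the job in; it is judged then, once.
Trained networks look in a picture, given as the dict that the camera call returned (one of the last four; its "shot" number tells which), for a name from the list of things; names that differ only in an ending like _2 or _b are one class to them, and where a whole thing is asked for, a point or a joint stands for the part that bears it (a point fixed in the world has none). Each returns a list of dicts, best first, with "score" (0 to 1); they miss things now and then, are a little off and sometimes report something else, mostly with a low value. They report only what shows in the picture. A call takes as long as a camera call.
- arm.outline_of(picture, thing): "pixels" (400x640 bool, what is visible of it) and "box" ([left, top, right, bottom] in pixels, round what is visible of it).
The state is a dict: "time_s": time; "joint_pos": joint angles; "qvel": joint speeds; "effort": joint torques, N m; "ee_pos": TCP position; "ee_rot": TCP orientation; "contact_force": force on the tool from outside, world axes, zero at the start; "wrist_torque": the same for the moment, N m; "width": finger opening in mm; "grasp_force": force on a finger pad.
Only numpy, scipy, OpenCV 4.12 (cv2) and the standard library are available. Lean on these libraries where they do the work, as an engineer would, in place of code of your own. Each camera call takes 0.05 s, during which the arm holds its last target. There are 200 camera calls.

## Working session

There is one attempt and no reset: what is moved stays moved. The work goes in short steps, Python scripts to look and compute and a tool call to move; the robot and the scene stay as the last step left them, time stands still between calls to the robot, and variables do not carry over. Pictures are saved under pics/ and viewed, at most 10 in all, crops included, and the job is handed in when it is done.

Besides the shell and the picture viewer there is one more tool, called after "Emit:" in YAML: its name, and indented under it one key for each argument. step_arm: Moves the arm, as the interface text tells. Its arguments: {"type":"object","properties":{"linear":{"type":"array","items":{"type":"array","items":{"type":"number"}}},"dr":{"type":"array","items":{"type":"array","items":{"type":"number"}}},"grip":{"type":"array","items":{"type":"number"}},"newtons":{"type":"number"}},"required":["linear","dr","grip"]}

```bash
ls; mkdir -p pics; python3 - <<'E'
from station import arm
import cv2,pickle
print(arm.hold_point_z, arm.state())
for n in("side","top"):
    p=arm.get_image(n); cv2.imwrite(f"pics/{n}0.png",p["frame"])
    print(n,p["K"],p["k1"],p["R"],p["t"])
    for t in("bowl","bowl_wing","bowl_mouth","head_mouth","vice","tin_c","element","glue_gun","sanding_block","spanner","tape"):
        try:
            r=arm.outline_of(p,t)
            print(t,[(round(q["score"],2),q["box"]) for q in r[:2]])
        except Exception as e: print(t,e)
E
```

```text
pics
18.700000000000003 {'time_s': 0.0, 'joint_pos': array([-1.15200603e+00,  2.13365694e-01, -3.50352431e-02,  1.32351250e+00,
        4.44374111e-06,  1.57081998e+00]), 'qvel': array([-7.82403668e-04,  2.87215253e-04, -2.34845130e-05, -1.99358358e-03,
        4.56865653e-04,  1.22362326e-03]), 'effort': array([-1.50640167e-04, -6.86164212e+01,  4.87117875e+01,  1.74894556e-02,
       -3.26769907e-05, -1.58944721e-05]), 'ee_pos': array([ 203.19255943, -456.48350198,  230.82086814]), 'ee_rot': array([-3.07190825e+00, -6.52773856e-01,  3.57825321e-04]), 'contact_force': array([-0.31527921, -0.17735863,  0.07837135]), 'wrist_torque': array([ 0.03804402, -0.04767706, -0.02101589]), 'grasp_force': 0.0, 'width': 85.48399361425125}
side [[449.42686845   0.         313.49107746]
 [  0.         449.42686845 192.52064484]
 [  0.           0.           1.        ]] -0.10590313866235429 [[-9.98126808e-01 -6.11789227e-02  1.18618448e-04]
 [-3.96651720e-02  6.45653952e-01 -7.62599271e-01]
 [ 4.65784153e-02 -7.61175481e-01 -6.46871191e-01]] [ 598.60622736  106.74510982 1119.94418661]
bowl [(0.78, 
[... 793 characters left out ...]
55069 -0.20984   ]
 [ 0.20984938  0.00115914 -0.97773304]] [  -2.29828757  591.31779547 1283.21357777]
bowl [(0.69, [241.5, 225.4, 282.6, 248.9])]
bowl_wing [(0.85, [241.0, 220.5, 282.6, 248.7])]
bowl_mouth [(0.93, [240.7, 221.8, 280.9, 245.2])]
head_mouth [(0.84, [394.2, 208.0, 423.9, 232.9])]
vice [(0.92, [376.6, 190.2, 438.8, 288.1]), (0.24, [456.4, 220.9, 514.6, 294.2])]
tin_c [(0.88, [434.8, 145.7, 480.7, 186.7])]
element []
glue_gun [(0.85, [454.9, 221.1, 512.9, 296.7]), (0.27, [397.5, 210.2, 427.4, 238.1])]
sanding_block [(0.74, [370.1, 141.8, 411.5, 170.6])]
spanner [(0.89, [156.0, 239.6, 187.8, 307.2]), (0.2, [391.6, 208.8, 423.5, 232.9])]
tape [(0.74, [250.6, 132.9, 283.9, 167.7])]
```

```bash
python3 - <<'E'
import cv2,numpy as np
s=cv2.imread("pics/side0.png");t=cv2.imread("pics/top0.png")
z=lambda im,x,y:cv2.resize(im[y:y+50,x:x+66],(396,300),interpolation=cv2.INTER_CUBIC)
cv2.imwrite("pics/crops.png",np.vstack([np.hstack([z(t,229,212),z(t,376,195)]),np.hstack([z(s,312,242),z(s,308,122)])]))
E
```

```text
(no output)
```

View pics/crops.png

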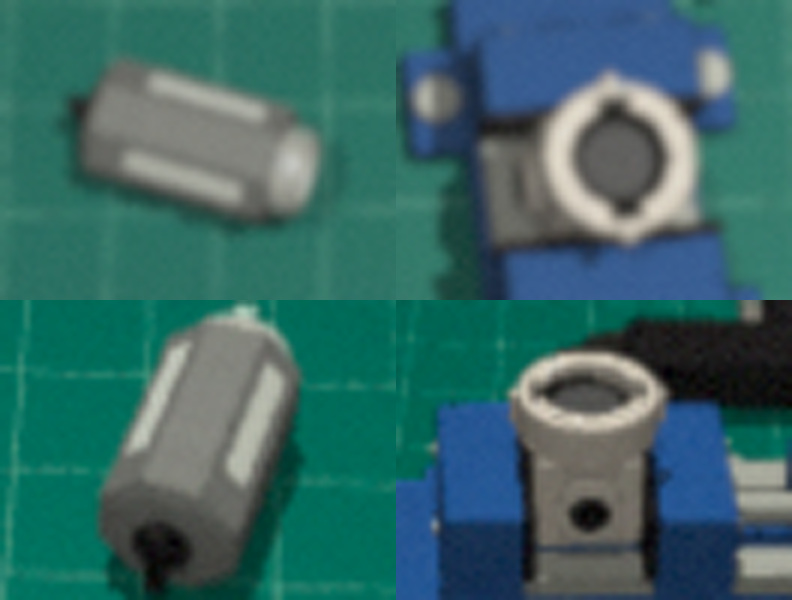

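View pics/top0.png

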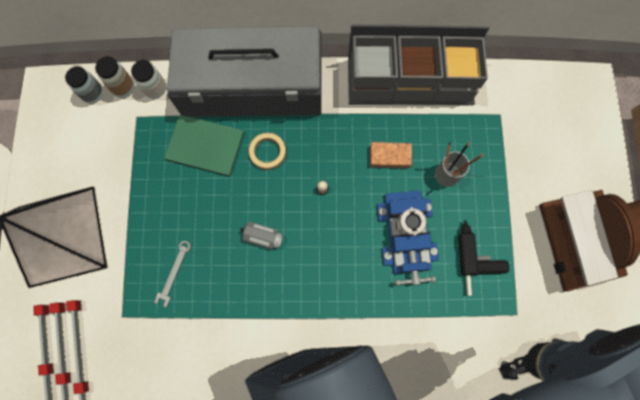

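View pics/side0.png

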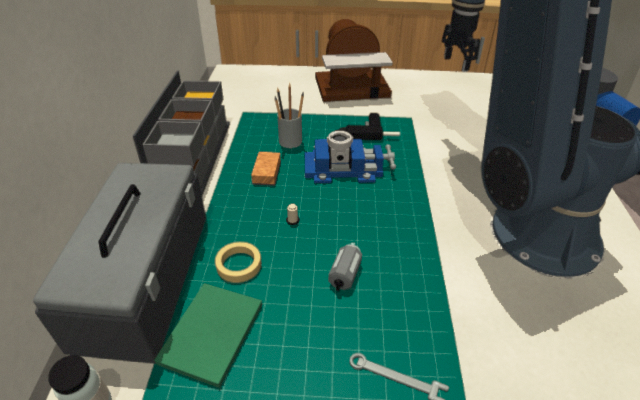

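```bash
cat > h.py <<'E'
import numpy as np,cv2
from scipy.optimize import minimize
from scipy.spatial.transform import Rotation as Ro
def proj(p,X):
    c=np.atleast_2d(X)@np.array(p["R"]).T+np.array(p["t"]); s=c[:,:2]/c[:,2:]
    s=s*(1+p["k1"]*(s**2).sum(1,keepdims=True))
    K=np.array(p["K"]); return s*[K[0,0],K[1,1]]+K[:2,2]
def samp(img,uv): # bilinear
    return cv2.remap(img,uv[:,0].astype(np.float32)[None],uv[:,1].astype(np.float32)[None],cv2.INTER_LINEAR)[0]
def bowlpts():
    a=np.radians(22.5+45*np.arange(8)); r=26/np.cos(np.radians(22.5))
    P=[[r*np.cos(t),r*np.sin(t),z] for t in a for z in(-43,45)]
    b=np.linspace(0,2*np.pi,24,endpoint=False)
    N=[[20.5*np.cos(t),20.5*np.sin(t),z] for t in b for z in(-54,-43)]+[[17.5*np.cos(t),17.5*np.sin(t),-57] for t in b]
    W=[[x,y,z] for x in(-16,16) for y in(-4,4) for z in(47,57)]
    return np.array(P),np.array(N),np.array(W)
def bowlsil(p,Rm,c,S=4):
    m=np.zeros((400*S,640*S),np.uint8)
    P,N,W=bowlpts()
    for Q in (P,N,W):
        uv=proj(p,Q@Rm.T+c)
        cv2.fillConvexPoly(m,cv2.convexHull(((uv+.5)*S).astype(np.int32)),1)
    return m
E
cat > m.py <<'E'
from station import arm
from h import *
pics={n:arm.get_image(n) for n in("side","top")}
# bowl: masks
masks={n:cv2.resize(arm.outline_of(p,"bowl")[0]["pixels"].astype(np.uint8),(2560,1600),interpolation=cv2.INTER_NEAREST) for n,p in pics.items()}
def pose(v):
    d=np.array([np.cos(v[2]),np.sin(v[2]),0]); x=np.array([0,0,1.]); return np.c_[x,np.cross(d,x),d],np.array([v[0],v[1],29])
def cost(v,keys=("side","top")):
    Rm,c=pose(v);s=0
    for n in keys:
        m=bowlsil(pics[n],Rm,c); s+=(m&masks[n]).sum()/(m|masks[n]).sum()
    return -s
for keys in(("side","top"),("top",),("side",)):
    r=minimize(cost,[450,115,np.radians(105)],args=(keys,),method="Nelder-Mead",options=dict(initial_simplex=[[450,115,1.83],[490,115,1.83],[450,150,1.83],[450,115,2.2]]))
    print(keys,r.x,np.degrees(r.x[2]),r.fun)
# head
a=np.linspace(0,2*np.pi,180,endpoint=False)
ring=lambda r:np.c_[r*np.cos(a),r*np.sin(a),0*a]
g={n:cv2.cvtColor(p["frame"],cv2.COLOR_BGR2HSV).astype(np.float32) for n,p in pics.items()}
red={n:p["frame"][:,:,2].astype(np.float32) for n,p in pics.items()}
def hc(v,keys):
    s=0
    for n in keys:
        C=np.array([v[0],v[1],109]); f=lambda r:samp(red[n],proj(pics[n],ring(r)+C))
        s+=np.mean([f(r).mean() for r in(27,28.5,30,31.5)])-.5*f(38).mean()-.5*f(18).mean()
    return -s
for keys in(("side","top"),("top",),("side",)):
    r=minimize(hc,[490,-190],args=(keys,),method="Nelder-Mead",options=dict(initial_simplex=[[490,-190],[510,-190],[490,-210]]))
    print(keys,r.x,r.fun)
    if len(keys)==2:H=r.x
for n in pics:
    I=np.mean([samp(red[n],proj(pics[n],ring(q)+np.array([*H,109]))) for q in(23.5,24.5,25.5)],0)
    sc=[(-np.interp(np.r_[t-10:t+11:2,t+170:t+191:2]%360,np.degrees(a),I,period=360).mean(),t) for t in range(-90,90)]
    print(n,sorted(sc)[-5:])
    print(np.c_[np.degrees(a),I][::4].astype(int).tolist())
E
python3 m.py
```

```text
('side', 'top') [518.46822769 158.56224986   1.28140131] 73.41888702633608 -1.8312916838914561
('top',) [518.29650078 161.05146528   1.26983817] 72.75636804139191 -0.9159342447916666
('side',) [518.50524839 157.05111211   1.28052013] 73.36839885127367 -0.9362104539202201
('side', 'top') [ 476.52884633 -189.0607696 ] -16.08319664001465
('top',) [ 497.63084323 -215.92784477] -17.30895233154297
('side',) [ 459.03187428 -217.84625652] -19.841411590576172
side [(np.float64(-18.44482416185466), 73), (np.float64(-18.40605756098574), 69), (np.float64(-18.358531548218295), 70), (np.float64(-18.350497102195565), 71), (np.float64(-18.342462656172838), 72)]
[[0, 37], [8, 38], [16, 38], [24, 37], [32, 36], [40, 34], [48, 38], [56, 38], [64, 37], [72, 36], [80, 34], [88, 45], [96, 109], [104, 158], [112, 160], [119, 157], [128, 145], [136, 130], [144, 138], [152, 152], [160, 147], [168, 136], [176, 129], [184, 123], [192, 97], [200, 54], [208, 20], [216, 1], [224, 0], [232, 0], [239, 0], [248, 0], [256, 0], [264, 3], [272, 20], [280, 35], [288, 33], [296, 36], [304, 39], [312, 41], [320, 38], [328, 36], [336, 34], [344, 35], [352, 37]]
top [(np.float64(-43.73128284107555), 71), (np.float64(-43.722752744501285), 67), (np.float64(-43.54381249167702), 70), (np.float64(-43.53764976154674), 69), (np.float64(-43.53148703141646), 68)]
[[0, 45], [8, 36], [16, 29], [24, 26], [32, 26], [40, 25], [48, 32], [56, 35], [64, 30], [72, 32], [80, 38], [88, 45], [96, 52], [104, 49], [112, 50], [119, 49], [128, 71], [136, 125], [144, 156], [152, 147], [160, 143], [168, 142], [176, 98], [184, 65], [192, 118], [200, 157], [208, 153], [216, 128], [224, 103], [232, 76], [239, 56], [248, 51], [256, 55], [264, 57], [272, 57], [280, 56], [288, 56], [296, 55], [304, 57], [312, 54], [320, 54], [328, 51], [336, 53], [344, 52], [352, 51]]
```

```bash
python3 - <<'E'
s=open('m.py').read()
i=s.index("# bowl: masks"); j=s.index("# head")
k=s.index("for keys",j)
open('m2.py','w').write(s[:i]+s[j:k]+'''
for n,uv in(("top",(413.7,221.2)),("side",(340.3,137.8))):
    print(n,minimize(lambda v:((proj(pics[n],[v[0],v[1],109])-uv)**2).sum(),[480,-200],method="Nelder-Mead").x)
grid=[(x,y) for x in range(400,561,4) for y in range(-260,-140,4)]
for keys in(("top",),("side",),("side","top")):
    x0=min(grid,key=lambda v:hc(v,keys))
    r=minimize(hc,x0,args=(keys,),method="Nelder-Mead",options=dict(initial_simplex=[x0,[x0[0]+3,x0[1]],[x0[0],x0[1]+3]])); H=r.x
    print(keys,H,r.fun)
    n=keys[0]
    I=np.mean([samp(red[n],proj(pics[n],ring(q)+np.array([*H,109]))) for q in(23.5,24.5,25.5)],0)
    sc=[(-np.interp(np.r_[t-10:t+11:2,t+170:t+191:2]%360,np.degrees(a),I,period=360).mean(),t) for t in range(-90,90)]
    print(sorted(sc)[-5:])
    print(np.c_[np.degrees(a),I][::3].astype(int).tolist())
''')
E
python3 m2.py
```

```text
top [ 539.52503485 -247.92881327]
side [ 539.18817861 -241.18269333]
('top',) [ 540.60064445 -245.87966741] -115.8763427734375
[(np.float64(-106.1577446677468), 2), (np.float64(-105.61442063071512), 3), (np.float64(-105.58195738358931), 6), (np.float64(-105.32652698863636), 5), (np.float64(-105.07109659368342), 4)]
[[0, 104], [6, 101], [12, 111], [18, 136], [24, 172], [29, 197], [36, 208], [42, 209], [48, 209], [54, 207], [59, 207], [66, 209], [72, 208], [78, 206], [84, 205], [90, 205], [96, 205], [102, 205], [108, 207], [114, 206], [119, 208], [126, 206], [132, 205], [138, 205], [144, 205], [150, 206], [156, 204], [162, 189], [168, 155], [174, 117], [180, 97], [186, 96], [192, 106], [198, 134], [204, 175], [210, 199], [216, 203], [222, 203], [228, 204], [234, 205], [239, 206], [246, 209], [252, 210], [258, 208], [264, 204], [270, 200], [276, 200], [282, 207], [288, 207], [294, 209], [300, 206], [306, 203], [312, 199], [318, 199], [324, 200], [330, 201], [336, 199], [342, 185], [348, 154], [354, 120]]
('side',) [ 541.44926746 -247.21567484] -101.86042022705078
[(np.float64(-119.72719
[... 1127 characters left out ...]
[[0, 108], [6, 97], [12, 111], [18, 134], [24, 162], [29, 183], [36, 185], [42, 191], [48, 198], [54, 182], [59, 176], [66, 189], [72, 196], [78, 204], [84, 194], [90, 187], [96, 188], [102, 191], [108, 199], [114, 199], [119, 198], [126, 194], [132, 197], [138, 198], [144, 195], [150, 195], [156, 195], [162, 182], [168, 171], [174, 149], [180, 124], [186, 124], [192, 125], [198, 138], [204, 151], [210, 168], [216, 183], [222, 184], [228, 179], [234, 177], [239, 169], [246, 170], [252, 175], [258, 176], [264, 176], [270, 172], [276, 169], [282, 170], [288, 174], [294, 179], [300, 181], [306, 181], [312, 176], [318, 184], [324, 188], [330, 191], [336, 179], [342, 160], [348, 138], [354, 119]]
```

Emit:
step_arm:
  linear:
    - [0,0,0]
    - [0,0,-20]
    - [0,0,-30]
    - [0,0,-30]
    - [0,0,0]
    - [0,0,0]
    - [0,0,0]
    - [0,0,0]
  dr:
    - [0,0,-5]
    - [0,0,-8]
    - [0,0,-8]
    - [0,0,-8]
    - [0,0,0]
    - [0,0,0]
    - [0,0,0]
    - [0,0,0]
  grip: [0,0,0,0,0,0,0,0]

```text
time_s: 2.3
ee_pos: [203.2, -456.4, 310.4]
ee_rot: [-2.811, -1.4, -0.0]
contact_force: [-0.3, 0.7, 0.6]
width: 85.1
grasp_force: 0.0
```

```bash
python3 -c "
from station import arm
print(arm.state())"
```

```text
{'time_s': 2.3, 'joint_pos': array([-1.15199920e+00,  2.16894632e-01,  1.69491695e-01,  1.52497486e+00,
        1.79807635e-06,  1.06546794e+00]), 'qvel': array([-0.00045049, -0.00100445,  0.0034471 ,  0.00308231, -0.00066776,
       -0.00402471]), 'effort': array([-1.27979918e-03, -6.90390658e+01,  4.87643123e+01, -6.07195019e-03,
       -2.39952360e-04,  2.33236444e-02]), 'ee_pos': array([ 203.15696347, -456.39719898,  310.41683087]), 'ee_rot': array([-2.81073479e+00, -1.39980354e+00, -1.10211634e-04]), 'contact_force': array([-0.31181731,  0.68166643,  0.61519365]), 'wrist_torque': array([ 0.04036841, -0.01009174, -0.03215354]), 'grasp_force': 0.0, 'width': 85.11328798904596}
```

```bash
cat > plan.py <<'E'
# usage: plan(pos, R, rows, grip): prints rows, in tool axes, from the measured pose; shift first in old axes, then turn
import numpy as np,json
from scipy.spatial.transform import Rotation as Ro,Slerp
from station import arm
def down(az): # tool down, tool x at azimuth az (deg)
    c,s=np.cos(np.radians(az)),np.sin(np.radians(az)); return Ro.from_matrix(np.array([[c,s,0],[s,-c,0],[0,0,-1]]).T.T)
def plan(wps,grip,q=0.5,qa=0.1,start=None):
    """wps: list of (pos, Rotation, nrows)"""
    s=arm.state(); p,R=(np.array(s["ee_pos"]),Ro.from_rotvec(s["ee_rot"])) if start is None else start
    L,D=[],[]
    for pos,Rt,n in wps:
        pos=np.array(pos,float); p0,R0=p,R; rel=(R0.inv()*Rt).as_rotvec()
        for k in range(1,n+1):
            pt=p0+(pos-p0)*k/n; rt=R0*Ro.from_rotvec(rel*k/n)
            l=np.round(R.inv().apply(pt-p)/q)*q; d=np.round(np.degrees((R.inv()*rt).as_rotvec())/qa)*qa
            p=p+R.apply(l); R=R*Ro.from_rotvec(np.radians(d))
            L.append(l.round(2).tolist()); D.append(d.round(2).tolist())
    while len(L)%8: L.append([0,0,0]);D.append([0,0,0])
    print("max",np.abs(L).max(),np.abs(D).max(), "end",p.round(1),R.as_rotvec().round(3))
    for i in range(0,len(L),8): print(json.dumps({"linear":L[i:i+8],"dr":D[i:i+8],"grip":[grip]*8}).replace("-0.0,","0,").replace("-0.0]","0]").replace(".0,",",").replace(".0]","]"))
E
python3 - <<'E'
from plan import *
R=down(-106.6)
s=arm.state();R0=Ro.from_rotvec(s["ee_rot"])
p0=np.array(s["ee_pos"]);p1=np.array([520,164,150.])
# force rotation the negative way (ccw from above)
mid1=R0*Ro.from_euler("z",-100,degrees=True)
plan([(p0+.5*(p1-p0)+[0,0,60],mid1,12),(p1,R,12)],0)
E
```

```text
max 29.0 8.4 end [520.1 163.8 150. ] [-1.879  2.518 -0.   ]
{"linear": [[28.5, -5, 1.5], [29, -1, 2], [29, 3.5, 1.5], [28, 7.5, 2], [26.5, 11.5, 1.5], [25, 15.5, 2], [22, 18.5, 1.5], [19.5, 21.5, 1.5]], "dr": [[0, 0, -8.3], [0, 0, -8.4], [0, 0, -8.3], [0, 0, -8.3], [0, 0, -8.4], [0, 0, -8.3], [0, 0, -8.3], [0, 0, -8.4]], "grip": [0, 0, 0, 0, 0, 0, 0, 0]}
{"linear": [[16, 24.5, 2], [12, 26, 1.5], [8.5, 28, 2], [4, 28.5, 1.5], [0, 29, 11.5], [-4.5, 28.5, 12], [-8, 28, 11.5], [-12.5, 26.5, 12]], "dr": [[0, 0, -8.3], [0, 0, -8.3], [0, 0, -8.4], [0, 0, -8.3], [0, 0, -8.4], [0, 0, -8.3], [0, 0, -8.4], [0, 0, -8.4]], "grip": [0, 0, 0, 0, 0, 0, 0, 0]}
{"linear": [[-16, 24, 11.5], [-19.5, 21.5, 12], [-22, 18.5, 11.5], [-25, 15.5, 11.5], [-26.5, 11, 12], [-28.5, 7.5, 11.5], [-28.5, 3.5, 12], [-29, -1.5, 11.5]], "dr": [[0, 0, -8.4], [0, 0, -8.3], [0.1, 0, -8.4], [0, 0, -8.4], [0, 0, -8.3], [0, 0, -8.4], [0, 0, -8.4], [0, 0, -8.4]], "grip": [0, 0, 0, 0, 0, 0, 0, 0]}
```

Emit:
step_arm:
  linear:
    - [28.5,-5,1.5]
    - [29,-1,2]
    - [29,3.5,1.5]
    - [28,7.5,2]
    - [26.5,11.5,1.5]
    - [25,15.5,2]
    - [22,18.5,1.5]
    - [19.5,21.5,1.5]
  dr:
    - [0,0,-8.3]
    - [0,0,-8.4]
    - [0,0,-8.3]
    - [0,0,-8.3]
    - [0,0,-8.4]
    - [0,0,-8.3]
    - [0,0,-8.3]
    - [0,0,-8.4]
  grip: [0,0,0,0,0,0,0,0]

```text
time_s: 3.1
ee_pos: [308.7, -248.6, 297.2]
ee_rot: [-1.57, -2.72, -0.0]
contact_force: [1.5, -0.0, -0.6]
width: 85.6
grasp_force: 0.0
```

Emit:
step_arm:
  linear:
    - [16,24.5,2]
    - [12,26,1.5]
    - [8.5,28,2]
    - [4,28.5,1.5]
    - [0,29,11.5]
    - [-4.5,28.5,12]
    - [-8,28,11.5]
    - [-12.5,26.5,12]
  dr:
    - [0,0,-8.3]
    - [0,0,-8.3]
    - [0,0,-8.4]
    - [0,0,-8.3]
    - [0,0,-8.4]
    - [0,0,-8.3]
    - [0,0,-8.4]
    - [0,0,-8.4]
  grip: [0,0,0,0,0,0,0,0]

```text
time_s: 3.9
ee_pos: [414.3, -41.8, 242.9]
ee_rot: [0.187, -3.135, -0.0]
contact_force: [0.6, -0.3, -0.3]
width: 85.5
grasp_force: 0.0
```

Emit:
step_arm:
  linear:
    - [-16,24,11.5]
    - [-19.5,21.5,12]
    - [-22,18.5,11.5]
    - [-25,15.5,11.5]
    - [-26.5,11,12]
    - [-28.5,7.5,11.5]
    - [-28.5,3.5,12]
    - [-29,-1.5,11.5]
  dr:
    - [0,0,-8.4]
    - [0,0,-8.3]
    - [0,0,-8.4]
    - [0,0,-8.4]
    - [0,0,-8.3]
    - [0,0,-8.4]
    - [0,0,-8.4]
    - [0,0,-8.4]
  grip: [0,0,0,0,0,0,0,0]

```text
time_s: 4.7
ee_pos: [519.6, 164.5, 149.1]
ee_rot: [1.886, -2.511, -0.001]
contact_force: [0.3, -0.9, 0.2]
width: 85.8
grasp_force: 0.0
```

```bash
python3 - <<'E'
from plan import *
print(arm.state()["joint_pos"])
R=down(-106.6)
plan([([520,164,60.],R,3),([520,164,9.],R,3)],0)
E
```

```text
[ 3.06649277e-01  3.33950388e-01 -8.22180330e-02  1.15578729e+00
 -4.29140723e-05 -9.81664764e-01]
max 30.0 0.2 end [519.9 163.8   9.1] [ 1.878e+00 -2.519e+00  2.000e-03]
{"linear": [[0, 0, 29.5], [0, -0.5, 30], [0.5, 0, 29.5], [0, 0, 17], [0, 0, 17], [0, 0, 17], [0, 0, 0], [0, 0, 0]], "dr": [[0, 0, 0.1], [0, 0, 0.2], [0.1, 0, 0.1], [0, 0, 0], [0, 0, 0], [0, 0, 0], [0, 0, 0], [0, 0, 0]], "grip": [0, 0, 0, 0, 0, 0, 0, 0]}
```

Emit:
step_arm:
  linear:
    - [0,0,30]
    - [0,-0.5,30]
    - [0.5,0,30]
    - [0,0,17]
    - [0,0,17]
    - [0,0,16]
    - [0,0,0]
    - [0,0,0]
  dr:
    - [0,0,0.2]
    - [0,0,0.2]
    - [0,0,0]
    - [0,0,0]
    - [0,0,0]
    - [0,0,0]
    - [0,0,0]
    - [0,0,0]
  grip: [0,0,0,0,0,0,0,0]

```text
time_s: 5.5
ee_pos: [519.8, 162.8, 10.3]
ee_rot: [1.87, -2.523, -0.0]
contact_force: [-0.3, -0.1, 0.0]
width: 85.3
grasp_force: 0.0
```

Emit:
step_arm:
  linear:
    - [0,0,0]
    - [0,0,0]
    - [0,0,0]
    - [0,0,0]
    - [0,0,0]
    - [0,0,0]
    - [0,0,0]
    - [0,0,0]
  dr:
    - [0,0,0]
    - [0,0,0]
    - [0,0,0]
    - [0,0,0]
    - [0,0,0]
    - [0,0,0]
    - [0,0,0]
    - [0,0,0]
  grip: [100,255,255,255,255,255,255,255]
  newtons: 60

```text
time_s: 6.3
ee_pos: [520.6, 163.1, 11.3]
ee_rot: [-1.87, 2.523, -0.001]
contact_force: [-3.1, -1.4, 9.4]
width: 51.0
grasp_force: 63.5
```

```bash
cat >> plan.py <<'E'
def horiz(az): # tool level toward azimuth az, tool x down
    c,s=np.cos(np.radians(az)),np.sin(np.radians(az)); return Ro.from_matrix(np.array([[0,-s,c],[0,c,s],[-1,0,0]]))
E
python3 - <<'E'
from plan import *
s=arm.state();R0=Ro.from_rotvec(s["ee_rot"]);p=np.array(s["ee_pos"])
Rt=horiz(4.5)
rel=(R0.inv()*Rt).as_rotvec();print(np.degrees(rel))
plan([(p+[0,0,80],R0,4),([470,0,270],R0*Ro.from_rotvec(rel*.5),10),([505,-247,270],Rt,10)],255)
E
```

```text
[ 53.23862785 -78.02731833  53.28287485]
max 25.0 3.9 end [ 505.  -247.1  270.2] [-0.062  1.57   0.062]
{"linear": [[0, 0, -20], [0, 0, -20], [0, 0, -20], [0, 0, -20], [17, 0, -18], [16, -1.5, -19], [14, -3, -19.5], [13, -5, -21]], "dr": [[0, 0, 0], [0, 0, 0], [0, 0, 0], [0, 0, 0], [2.7, -3.9, 2.7], [2.6, -3.9, 2.6], [2.7, -3.9, 2.7], [2.6, -3.9, 2.7]], "grip": [255, 255, 255, 255, 255, 255, 255, 255]}
{"linear": [[11, -6, -21], [9.5, -8, -21.5], [7.5, -9, -22], [5.5, -10.5, -21.5], [3.5, -11.5, -21.5], [1.5, -12.5, -21], [13, -21, -5], [11.5, -21.5, -5]], "dr": [[2.7, -3.9, 2.6], [2.7, -3.9, 2.7], [2.6, -3.9, 2.7], [2.7, -3.9, 2.6], [2.6, -3.9, 2.7], [2.7, -3.9, 2.6], [2.7, -3.9, 2.7], [2.6, -3.9, 2.6]], "grip": [255, 255, 255, 255, 255, 255, 255, 255]}
{"linear": [[10, -22, -5], [8.5, -23, -4.5], [7.5, -23.5, -3.5], [6, -24, -3.5], [5, -24.5, -2.5], [3.5, -24.5, -1.5], [2, -25, -0.5], [1, -25, 0.5]], "dr": [[2.7, -3.9, 2.7], [2.7, -3.9, 2.7], [2.6, -3.9, 2.6], [2.7, -3.9, 2.7], [2.6, -3.9, 2.7], [2.7, -3.9, 2.6], [2.7, -3.9, 2.7], [2.6, -3.9, 2.7]], "grip": [255, 255, 255, 255, 255, 255, 255, 255]}
```

Emit:
step_arm:
  linear:
    - [0,0,-20]
    - [0,0,-20]
    - [0,0,-20]
    - [0,0,-20]
    - [17,0,-18]
    - [16,-1.5,-19]
    - [14,-3,-19.5]
    - [13,-5,-21]
  dr:
    - [0,0,0]
    - [0,0,0]
    - [0,0,0]
    - [0,0,0]
    - [2.7,-3.9,2.7]
    - [2.6,-3.9,2.6]
    - [2.7,-3.9,2.7]
    - [2.6,-3.9,2.7]
  grip: [255,255,255,255,255,255,255,255]

```text
time_s: 7.1
ee_pos: [499.8, 97.1, 163.0]
ee_rot: [-1.451, 2.405, 0.019]
contact_force: [0.1, -0.6, -1.0]
width: 51.3
grasp_force: 63.4
```

Emit:
step_arm:
  linear:
    - [11,-6,-21]
    - [9.5,-8,-21.5]
    - [7.5,-9,-22]
    - [5.5,-10.5,-21.5]
    - [3.5,-11.5,-21.5]
    - [1.5,-12.5,-21]
    - [13,-21,-5]
    - [11.5,-21.5,-5]
  dr:
    - [2.7,-3.9,2.6]
    - [2.7,-3.9,2.7]
    - [2.6,-3.9,2.7]
    - [2.7,-3.9,2.6]
    - [2.6,-3.9,2.7]
    - [2.7,-3.9,2.6]
    - [2.7,-3.9,2.7]
    - [2.6,-3.9,2.6]
  grip: [255,255,255,255,255,255,255,255]

```text
time_s: 7.9
ee_pos: [476.7, -50.5, 270.2]
ee_rot: [-0.71, 2.043, 0.042]
contact_force: [1.5, 0.4, -2.0]
width: 50.9
grasp_force: 63.4
```

Emit:
step_arm:
  linear:
    - [10,-22,-5]
    - [8.5,-23,-4.5]
    - [7.5,-23.5,-3.5]
    - [6,-24,-3.5]
    - [5,-24.5,-2.5]
    - [3.5,-24.5,-1.5]
    - [2,-25,-0.5]
    - [1,-25,0.5]
  dr:
    - [2.7,-3.9,2.7]
    - [2.7,-3.9,2.7]
    - [2.6,-3.9,2.6]
    - [2.7,-3.9,2.7]
    - [2.6,-3.9,2.7]
    - [2.7,-3.9,2.6]
    - [2.7,-3.9,2.7]
    - [2.6,-3.9,2.7]
  grip: [255,255,255,255,255,255,255,255]

```text
time_s: 8.7
ee_pos: [517.4, -271.7, 298.6]
ee_rot: [-0.153, 1.672, 0.097]
contact_force: [0.4, -0.6, -0.9]
width: 50.9
grasp_force: 64.0
```

```bash
cat > v.py <<'E'
import sys
from plan import *
from h import *
tag=sys.argv[1]
s=arm.state(); T=Ro.from_rotvec(s["ee_rot"]).as_matrix(); tcp=np.array(s["ee_pos"])
print(s["joint_pos"].round(2),tcp.round(1)); print(T.round(3).tolist())
pics={n:arm.get_image(n) for n in("side","top")}
masks={}
for n,p in pics.items():
    cv2.imwrite(f"pics/{n}{tag}.png",p["frame"]); o=arm.outline_of(p,"bowl"); print(n,[(q["score"],q["box"]) for q in o[:1]])
    if o: masks[n]=cv2.resize(o[0]["pixels"].astype(np.uint8),(2560,1600),interpolation=cv2.INTER_NEAREST)
x0=T[:,2]*[1,1,0]; x0/=np.linalg.norm(x0)
g0=tcp-18.7*T[:,2]
def pose(v):
    Rm=Ro.from_rotvec([v[3],v[4],0]).as_matrix()@np.c_[x0,np.cross([0,0,1],x0),[0,0,1]]
    return Rm,g0+v[:3]
def cost(v,keys):
    Rm,c=pose(v); s=0
    for n in keys:
        m=bowlsil(pics[n],Rm,c); k=masks[n]; s+=(m&k).sum()/(m|k).sum()
    return -s
if len(sys.argv)>2:
  b=[0,0,-5,0,0]; sx=[b]+[[b[j]+(st if j==i else 0) for j in range(5)] for i,st in enumerate([8,8,10,.1,.1])]
  for keys in [tuple(masks)]+[(n,) for n in masks]:
    r=minimize(cost,b,args=(keys,),method="Nelder-Mead",options=dict(initial_simplex=sx,maxiter=200))
    Rm,c=pose(r.x); print(keys,r.x.round(3),r.fun,"mid",c.round(1),"mouth",(c-57*Rm[:,2]).round(1))
E
python3 v.py A 1; python3 - <<'E'
import cv2,numpy as np
s=cv2.imread("pics/sideA.png");t=cv2.imread("pics/topA.png")
z=lambda im,x,y:cv2.resize(im[y:y+120,x:x+80],(400,600),interpolation=cv2.INTER_CUBIC)
cv2.imwrite("pics/cA.png",np.hstack([z(t,375,170),z(s,300,70)]))
E
```

```text
[-1.    0.14 -1.13 -1.01  1.14 -0.26] [ 517.4 -271.7  298.6]
[[-0.102, -0.158, 0.982], [-0.043, 0.987, 0.154], [-0.994, -0.027, -0.107]]
side [(0.69, [349.4, 52.4, 370.6, 94.2])]
top [(0.74, [432.5, 207.4, 461.5, 240.1])]
('side', 'top') [ 0.114 -5.754 -5.687 -0.12   0.112] -1.6552976184539938 mid [ 499.2 -280.3  294.9] mouth [ 492.8 -287.1  238.6]
('side',) [-0.925 -3.175 -5.716 -0.063  0.136] -0.7905945631632505 mid [ 498.1 -277.7  294.8] mouth [ 490.4 -281.3  238.5]
('top',) [-0.736 -2.301 11.234 -0.149  0.047] -0.9086699253923334 mid [ 498.3 -276.9  311.8] mouth [ 495.6 -285.3  255.5]
```

View pics/cA.png

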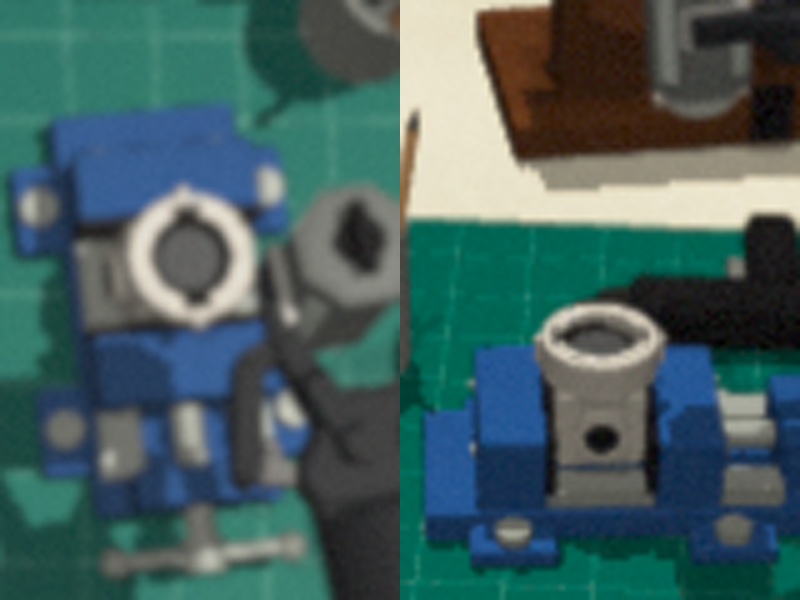

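```bash
cat > kin.py <<'E'
import numpy as np
from scipy.optimize import least_squares
from scipy.spatial.transform import Rotation as Ro
from station import arm
data=[([-1.15200603,.213365694,-.0350352431,1.3235125,0,1.57082],[203.19,-456.48,230.82]),
([-1.15199920,.216894632,.169491695,1.52497486,0,1.0655],[203.157,-456.397,310.417]),
([.306649277,.333950388,-.082218033,1.15578729,0,-.98166],[519.6,164.5,149.1])]
LIM=np.array([[-2.98,2.98],[-.74,1.72],[-1.14,1.35],[-2.1,2.04],[-1.57,1.44],[-3.14,3.14]])
Ry=lambda t:Ro.from_euler("y",t).as_matrix()
Rz=lambda t:Ro.from_euler("z",t).as_matrix()
def fk(k,q):
    a,h,l2,l3,l4,lt=k
    R1=Rz(q[0]); f=q[1]-q[2]
    B=Ry(f+q[3])      # x axis = pitched tool direction
    C=B@Rz(q[4])
    p=np.array([a,0,h])+Ry(q[1])@[0,0,l2]+Ry(f)@[l3,0,0]+B@[l4,0,0]+C@[lt,0,0]
    return R1@p, R1@C
E
python3 - <<'E'
from kin import *
s=arm.state(); D=data+[(s["joint_pos"],s["ee_pos"])]
res=lambda k:np.concatenate([fk(k,q)[0]-p for q,p in D]+[.02*(np.array(k)-[0,300,350,400,100,200])])
r=least_squares(res,[0,300,350,400,100,200]); print(r.x.round(1)); print([ (fk(r.x,q)[0]-p).round(1).tolist() for q,p in D])
print(s["joint_pos"],fk(r.x,s["joint_pos"])[1][:,0],Ro.from_rotvec(s["ee_rot"]).as_matrix()[:,2],s["ee_pos"])
E
```

```text
[-17.  470.9 379.3 460.5 207.1 300.4]
[[3.8, -8.6, -9.8], [9.8, -22.1, 1.7], [-16.3, -5.1, -13.4], [-20.6, 6.3, 21.5]]
[-0.99411348  0.137414   -1.13443108 -1.00360899  1.13830888 -0.27031815] [ 0.98144961  0.15626044 -0.11108258] [ 0.98144961  0.15626044 -0.11108258] [ 517.25230438 -269.71063119  296.79691367]
```

```bash
sed -i 's/a,h,l2,l3,l4,lt=k/a,h,l2,l3,l4,lt,ez,ux=k/; s/\[0,0,l2\]/[ux,0,l2]/; s/\[l3,0,0\]/[l3,0,ez]/' kin.py
python3 - <<'E'
from kin import *
s=arm.state(); D=data+[(s["joint_pos"],s["ee_pos"])]
k0=[0,300,350,400,100,200,0,0]
res=lambda k:np.concatenate([fk(k,q)[0]-p for q,p in D]+[.003*(np.array(k)-k0)])
r=least_squares(res,k0); print(r.x.round(1)); print([ (fk(r.x,q)[0]-p).round(1).tolist() for q,p in D])
E
```

```text
[-1.000e-01  2.440e+02  4.855e+02  3.930e+02  1.398e+02  3.156e+02
  6.640e+01  3.000e-01]
[[0.0, -0.0, 0.0], [0.0, -0.0, -0.0], [-0.0, 0.0, 0.0], [0.0, -0.0, -0.0]]
```

```bash
cat >> kin.py <<'E'
K=np.array([-.1,244.,485.5,393.,139.8,315.6,66.4,.3])
def fkT(q): # pos, full tool R; at q5=0,tool down,q6: x rel azimuth =180deg-q6
    p,C=fk(K,q)
    # C x axis=tool z. At q6=0 tool x = -(C z... ) : tool level -> x down
    T=np.c_[-C[:,2],C[:,1],C[:,0]]@Rz(q[5]); return p,T
def ik(p,R,seed=None):
    best=None
    for s in ([seed] if seed is not None else [])+[[np.arctan2(p[1],p[0]),a,b,c,d,0] for a in(.2,.8) for b in(-.8,0.,.5) for c in(-.8,.8) for d in(-.8,0,.8)]:
        def f(q):
            x,T=fkT(q); return np.r_[(x-p)/100,(R.inv()*Ro.from_matrix(T)).as_rotvec()]
        r=least_squares(f,np.clip(s,LIM[:,0]+.01,LIM[:,1]-.01),bounds=(LIM[:,0],LIM[:,1]))
        if best is None or r.cost<best.cost: best=r
        if best.cost<1e-8: break
    return best.x,best.cost
E
python3 - <<'E'
from kin import *; from plan import *
s=arm.state(); x,T=fkT(s["joint_pos"]); print((Ro.from_rotvec(s["ee_rot"]).inv()*Ro.from_matrix(T)).magnitude(),x)
def t(name,p,R): q,c=ik(np.array(p,float),R); print(name,q.round(2),"cost %.1e"%c)
H=np.array([541,-246.5]); 
for tilt in(0,15,30,45,60):
    R=horiz(4.5)*Ro.from_euler("y",-tilt,degrees=True); R= R if R.as_matrix()[2,2]<=0.001 else horiz(4.5)*Ro.from_euler("y",tilt,degrees=True)
    z=R.as_matrix()[:,2]
    for zz in(170,230): t(f"head tilt{tilt} z{zz}",np.r_[H,zz]+20*z,R)
for r0 in(400,450,500,550):
  for az in(0,):
    d=down(az+180)
    t(f"lay r{r0}",[r0,0,11],d)
    for tilt in(30,45):
        R=d*Ro.from_euler("y",tilt,degrees=True); z=R.as_matrix()[:,2]
        if z[0]>0: R=d*Ro.from_euler("y",-tilt,degrees=True);z=R.as_matrix()[:,2]
        t(f"  grasp in tilt{tilt}",np.array([r0,0,29])+20*z,R)
E
```

```text
2.9533635337014484e-16 [ 517.32246726 -269.81850144  296.76053232]
head tilt0 z170 [-0.88  0.92 -1.14 -2.1   1.08  0.03] cost 7.6e-03
head tilt0 z230 [-0.89  0.81 -1.14 -2.1   1.1   0.13] cost 1.2e-02
head tilt15 z170 [-0.83  0.31 -1.14 -0.97  0.89 -0.38] cost 1.7e-03
head tilt15 z230 [-0.81  0.15 -1.14 -0.88  0.85 -0.32] cost 3.9e-05
head tilt30 z170 [-0.75  0.09 -1.   -0.39  0.69 -0.5 ] cost 3.2e-19
head tilt30 z230 [-0.75 -0.04 -0.92 -0.17  0.69 -0.5 ] cost 1.5e-24
head tilt45 z170 [-0.67  0.04 -0.76  0.13  0.5  -0.58] cost 1.1e-30
head tilt45 z230 [-0.67 -0.03 -0.66  0.31  0.5  -0.58] cost 3.7e-19
head tilt60 z170 [-0.58  0.11 -0.51  0.53  0.31 -0.59] cost 2.5e-20
head tilt60 z230 [-0.58  0.06 -0.4   0.68  0.31 -0.59] cost 2.3e-19
lay r400 [ 0.    0.19 -0.67  0.71 -0.    0.  ] cost 1.9e-25
  grasp in tilt30 [-0.    0.64 -0.13  1.32  0.    0.  ] cost 8.5e-31
  grasp in tilt45 [-0.    0.88  0.13  1.61  0.    0.  ] cost 5.1e-28
lay r450 [-0.    0.28 -0.55  0.74  0.    0.  ] cost 7.0e-20
  grasp in tilt30 [-0.    0.73  0.03  1.4   0.    0.  ] cost 6.2e-26
  grasp in tilt45 [-0.    0.98  0.34  1.72  0.    0.  ] cost 7.2e-25
lay r500 [ 0.    0.37 -0.42  0.79 -0.   -0.  ] cost 1.4e-22
  grasp in tilt30 [-0.    0.82  0.22  1.49  0.    0.  ] cost 5.0e-21
  grasp in tilt45 [-0.    1.09  0.59  1.86  0.    0.  ] cost 4.8e-21
lay r550 [ 0.    0.45 -0.28  0.84 -0.    0.  ] cost 1.8e-21
  grasp in tilt30 [-0.    0.93  0.44  1.6   0.    0.  ] cost 8.4e-29
  grasp in tilt45 [ 0.    1.25  0.94  2.04 -0.    0.  ] cost 2.1e-05
```

```bash
python3 - <<'E'
from plan import *
from kin import *
s=arm.state();R0=Ro.from_rotvec(s["ee_rot"]);p=np.array(s["ee_pos"]);Rt=down(180)
rel=(R0.inv()*Rt).as_rotvec();print(np.degrees(rel))
p1=np.array([440,20,140.])
for k in np.linspace(0,1,7):
    q,c=ik(p+(p1-p)*k,R0*Ro.from_rotvec(rel*k),s["joint_pos"]);print(q.round(2),"%.0e"%c)
plan([(p1,Rt,14),([440,20,100],Rt,2)],255)
E
```

```text
[ 5.52697786 83.53917384  8.5828191 ]
[-0.99  0.14 -1.13 -1.    1.14 -0.27] 5e-24
[-0.89 -0.16 -1.04 -0.26  0.93 -0.53] 1e-28
[-0.72 -0.29 -0.95  0.14  0.66 -0.55] 8e-24
[-0.5  -0.31 -0.84  0.41  0.39 -0.45] 7e-27
[-0.28 -0.23 -0.7   0.64  0.17 -0.29] 8e-25
[-0.09 -0.07 -0.55  0.86  0.04 -0.11] 1e-24
[ 0.05  0.13 -0.37  1.07  0.    0.05] 9e-22
max 21.5 6.0 end [440.1  19.9  99.8] [1.000e-03 3.141e+00 1.000e-03]
{"linear": [[11, 21.5, -1], [11, 21.5, 0], [11, 21.5, 1], [11.5, 21, 2.5], [11.5, 21.5, 3], [11, 21, 4], [11, 21, 5], [10.5, 20.5, 6.5]], "dr": [[0.4, 6, 0.6], [0.4, 5.9, 0.6], [0.4, 6, 0.6], [0.4, 6, 0.6], [0.4, 5.9, 0.7], [0.4, 6, 0.6], [0.4, 6, 0.6], [0.4, 5.9, 0.6]], "grip": [255, 255, 255, 255, 255, 255, 255, 255]}
{"linear": [[10, 21, 7], [9.5, 21, 7.5], [8.5, 20.5, 9], [8.5, 20.5, 9.5], [7, 21, 10], [6.5, 20.5, 11], [0, 0, 20], [0, 0, 20]], "dr": [[0.4, 6, 0.6], [0.3, 6, 0.6], [0.4, 5.9, 0.6], [0.4, 6, 0.6], [0.4, 6, 0.7], [0.4, 5.9, 0.6], [0, 0, 0], [0, 0, 0]], "grip": [255, 255, 255, 255, 255, 255, 255, 255]}
```

Emit:
step_arm:
  linear:
    - [11,21.5,-1]
    - [11,21.5,0]
    - [11,21.5,1]
    - [11.5,21,2.5]
    - [11.5,21.5,3]
    - [11,21,4]
    - [11,21,5]
    - [10.5,20.5,6.5]
  dr:
    - [0.4,6,0.6]
    - [0.4,6,0.6]
    - [0.4,6,0.6]
    - [0.4,6,0.6]
    - [0.4,6,0.6]
    - [0.4,6,0.6]
    - [0.4,6,0.6]
    - [0.4,6,0.6]
  grip: [255,255,255,255,255,255,255,255]

```text
time_s: 9.7
ee_pos: [496.0, -142.2, 225.6]
ee_rot: [-0.095, 2.338, 0.06]
contact_force: [0.4, 0.0, -3.1]
width: 50.9
grasp_force: 63.8
```

Emit:
step_arm:
  linear:
    - [10,21,7]
    - [9.5,21,7.5]
    - [8.5,20.5,9]
    - [8.5,20.5,9.5]
    - [7,21,10]
    - [6.5,20.5,11]
    - [0,0,10]
    - [0,0,0]
  dr:
    - [0.4,6,0.6]
    - [0.3,6,0.6]
    - [0.4,6,0.6]
    - [0.4,6,0.6]
    - [0.4,6,0.6]
    - [0.4,6,0.6]
    - [0,0,0]
    - [0,0,0]
  grip: [255,255,255,255,255,255,255,255]

```text
time_s: 10.5
ee_pos: [476.3, -18.4, 144.0]
ee_rot: [-0.023, 2.967, 0.019]
contact_force: [-0.3, -0.3, -1.5]
width: 50.9
grasp_force: 63.7
```

```bash
python3 - <<'E'
from plan import *
print(arm.state()["joint_pos"].round(3))
Rt=down(180)
plan([([440,20,50],Rt,4),([440,20,12.5],Rt,4)],255)
E
```

```text
[-0.054  0.048 -0.468  0.881  0.023 -0.067]
max 23.0 2.5 end [439.9  20.   12.7] [-1.000e-03 -3.142e+00 -1.000e-03]
{"linear": [[13, 9.5, 21.5], [12, 9.5, 22.5], [11, 9.5, 22.5], [10, 9.5, 23], [0, 0, 9.5], [0, 0, 9.5], [0, 0, 9.5], [0, 0, 9]], "dr": [[0.2, 2.5, 0.2], [0.2, 2.5, 0.2], [0.1, 2.5, 0.3], [0.2, 2.5, 0.2], [0, 0, 0], [0, 0, 0], [0, 0, 0], [0, 0, 0]], "grip": [255, 255, 255, 255, 255, 255, 255, 255]}
```

Emit:
step_arm:
  linear:
    - [13,9.5,21.5]
    - [12,9.5,22.5]
    - [11,9.5,22.5]
    - [10,9.5,23]
    - [0,0,0]
    - [0,0,0]
    - [0,0,0]
    - [0,0,0]
  dr:
    - [0.2,2.5,0.2]
    - [0.2,2.5,0.2]
    - [0.2,2.5,0.2]
    - [0.2,2.5,0.2]
    - [0,0,0]
    - [0,0,0]
    - [0,0,0]
    - [0,0,0]
  grip: [255,255,255,255,255,255,255,255]

```text
time_s: 11.3
ee_pos: [442.5, 18.7, 52.0]
ee_rot: [0.004, 3.137, -0.002]
contact_force: [0.4, -0.5, -0.9]
width: 51.4
grasp_force: 63.7
```

```bash
python3 - <<'E'
from plan import *
s=arm.state();p=s["ee_pos"];Rt=down(180)
plan([([p[0],p[1],12],Rt,5)],255)
E
```

```text
max 8.0 0.1 end [442.6  18.7  12. ] [ 1.000e-03 -3.141e+00 -1.000e-03]
{"linear": [[0, 0, 8], [0, 0, 8], [0, 0, 8], [0, 0, 8], [0, 0, 8], [0, 0, 0], [0, 0, 0], [0, 0, 0]], "dr": [[0, 0.1, 0], [0, 0, -0.1], [0, 0.1, 0], [-0.1, 0, 0], [0, 0.1, -0.1], [0, 0, 0], [0, 0, 0], [0, 0, 0]], "grip": [255, 255, 255, 255, 255, 255, 255, 255]}
```

Emit:
step_arm:
  linear:
    - [0,0,8]
    - [0,0,8]
    - [0,0,8]
    - [0,0,8]
    - [0,0,7]
    - [0,0,0]
    - [0,0,0]
    - [0,0,0]
  dr:
    - [0,0.3,0]
    - [0,0,0]
    - [0,0,0]
    - [0,0,0]
    - [0,0,0]
    - [0,0,0]
    - [0,0,0]
    - [0,0,0]
  grip: [255,255,255,255,255,255,255,255]

```text
time_s: 12.1
ee_pos: [441.5, 19.1, 11.3]
ee_rot: [-0.004, -3.138, 0.002]
contact_force: [-1.3, -0.6, -2.6]
width: 50.6
grasp_force: 65.3
```

```bash
python3 - <<'E'
from plan import *
from kin import *
R0=down(180); R1=R0*Ro.from_euler("y",45,degrees=True)
q,c=ik(np.array([444.5,19,16.]),R1,arm.state()["joint_pos"]);print(q.round(2),c, R1.as_matrix()[:,2])
s=arm.state(); p=np.array(s["ee_pos"]); g=p+[0,0,18.7]; g1=np.array([444.5,19,16])-20*R1.as_matrix()[:,2]
# explicit arc of the TCP about the moving grasp point
Rs=Ro.from_rotvec(s["ee_rot"]); rel=(Rs.inv()*R1).as_rotvec(); print(np.degrees(rel))
w=[]
for k in range(1,9):
    R=Rs*Ro.from_rotvec(rel*k/8); w.append((g+(g1-g)*k/8+(18.7+1.3*k/8)*R.as_matrix()[:,2],R,1))
plan(w,0)
E
```

```text
[0.03 0.99 0.38 1.75 0.02 0.02] 3.7074763976149384e-23 [-7.07106781e-01  8.65956056e-17 -7.07106781e-01]
[-1.79834175e-02  4.47932822e+01 -1.55524027e-01]
max 1.5 5.6 end [444.7  19.1  16.1] [ 1.000e-03 -2.356e+00 -0.000e+00]
{"linear": [[0, 0, 0], [-0.5, 0, 0], [0, 0, -0.5], [-0.5, 0, -0.5], [0, 0, -1], [0, 0, -1], [0.5, 0, -1], [0, 0, -1.5]], "dr": [[0, 5.6, 0], [0, 5.6, 0], [0, 5.6, -0.1], [0, 5.6, 0], [0, 5.6, 0], [0, 5.6, 0], [0, 5.6, 0], [0, 5.6, -0.1]], "grip": [0, 0, 0, 0, 0, 0, 0, 0]}
```

Emit:
step_arm:
  linear:
    - [0,0,0]
    - [0,0,0]
    - [0,0,0]
    - [0,0,0]
    - [0,0,0]
    - [0,0,0]
    - [0,0,0]
    - [0,0,0]
  dr:
    - [0,0,0]
    - [0,0,0]
    - [0,0,0]
    - [0,0,0]
    - [0,0,0]
    - [0,0,0]
    - [0,0,0]
    - [0,0,0]
  grip: [100,0,0,0,0,0,0,0]

```text
time_s: 12.9
ee_pos: [441.7, 19.1, 11.6]
ee_rot: [-0.004, -3.138, 0.002]
contact_force: [0.3, -0.9, 0.0]
width: 85.3
grasp_force: 0.0
```

Emit:
step_arm:
  linear:
    - [0,0,0]
    - [-0.5,0,0]
    - [0,0,-0.5]
    - [-0.5,0,-0.5]
    - [0,0,-1]
    - [0,0,-1]
    - [0.5,0,-1]
    - [0,0,-1.5]
  dr:
    - [0,5.6,0]
    - [0,5.6,0]
    - [0,5.6,0]
    - [0,5.6,0]
    - [0,5.6,0]
    - [0,5.6,0]
    - [0,5.6,0]
    - [0,5.6,0]
  grip: [0,0,0,0,0,0,0,0]

```text
time_s: 13.7
ee_pos: [445.1, 19.1, 16.5]
ee_rot: [-0.003, -2.353, 0.0]
contact_force: [0.7, 0.1, -0.7]
width: 85.5
grasp_force: 0.0
```

Emit:
step_arm:
  linear:
    - [0,0,0]
    - [0,0,0]
    - [0,0,0]
    - [0,0,0]
    - [0,0,0]
    - [0,0,0]
    - [0,0,0]
    - [0,0,0]
  dr:
    - [0,0,0]
    - [0,0,0]
    - [0,0,0]
    - [0,0,0]
    - [0,0,0]
    - [0,0,0]
    - [0,0,0]
    - [0,0,0]
  grip: [0,0,255,255,255,255,255,255]
  newtons: 80

```text
time_s: 14.5
ee_pos: [445.3, 19.2, 18.1]
ee_rot: [-0.003, -2.36, 0.0]
contact_force: [4.1, -0.2, 10.6]
width: 50.7
grasp_force: 84.3
```

```bash
python3 - <<'E'
from plan import *
from kin import *
s=arm.state();R0=Ro.from_rotvec(s["ee_rot"]);p=np.array(s["ee_pos"])
Rt=horiz(4.5)*Ro.from_euler("y",45,degrees=True)
print(R0.as_matrix()[:,2],Rt.as_matrix()[:,2])
z=Rt.as_matrix()[:,2]
pt=np.array([541,-246.5,109+60+57+22-20+0])+20*z  # mouth 60 mm over the collar less sag
rel=(R0.inv()*Rt).as_rotvec();print(np.degrees(rel),pt)
p1=np.array([445,0,110]);p2=np.array([500,-120,230])
w=[(p+[0,0,60],R0,4),(p1+[0,0,90],R0*Ro.from_rotvec(rel*.33),6),(p2+[0,0,10],R0*Ro.from_rotvec(rel*.67),7),(pt,Rt,7)]
sd=s["joint_pos"]
for a,b,_ in w: sd,c=ik(np.array(a),b,sd); print(sd.round(2),c)
plan(w,255)
E
```

```text
[-0.70470504  0.00084133 -0.7094999 ] [ 0.70492701  0.05547896 -0.70710678]
[-8.19818005e-02 -8.97550107e+01 -5.14532275e+00] [ 555.09854014 -245.39042083  213.85786438]
[0.03 0.93 0.43 1.85 0.02 0.02] 1.2753632776130499e-18
[-0.    0.36  0.04  1.52  0.01 -0.03] 5.14821886373212e-22
[-0.3   0.01 -0.28  1.03  0.1  -0.34] 7.916262808694537e-19
[-0.67 -0.03 -0.67  0.3   0.5  -0.58] 8.131178210694729e-20
max 19.0 5.0 end [ 555.1 -245.2  213.9] [-0.092  2.354  0.039]
{"linear": [[10.5, 0, -10.5], [10.5, 0, -11], [10.5, 0, -10.5], [11, 0, -10.5], [14.5, -3, -14.5], [13, -3.5, -15.5], [11.5, -3, -16.5], [10, -3, -17.5]], "dr": [[0, 0, 0], [0, 0, 0], [0, 0, 0], [0, 0, 0], [0, -4.9, -0.3], [0, -5, -0.3], [0, -4.9, -0.2], [0, -4.9, -0.3]], "grip": [255, 255, 255, 255, 255, 255, 255, 255]}
{"linear": [[9, -3, -18.5], [7, -3, -19], [-5.5, -17, -7.5], [-6.5, -17.5, -7.5], [-6.5, -17.5, -6.5], [-7, -17, -6.5], [-7.5, -17.5, -5.5], [-7.5, -17.5, -5.5]], "dr": [[0, -5, -0.3], [0, -4.9, -0.3], [0, -4.4, -0.2], [0, -4.3, -0.3], [0, -4.4, -0.2], [0, -4.3, -0.3], [0, -4.4, -0.2], [-0.1, -4.4, -0.3]], "grip": [255, 255, 255, 255, 255, 255, 255, 255]}
{"linear": [[-8, -17.5, -4.5], [-6, -18.5, 5], [-5, -18, 6], [-5, -18.5, 5.5], [-4, -18.5, 6.5], [-4, -18.5, 6.5], [-3, -18.5, 7], [-2.5, -18, 7]], "dr": [[0, -4.3, -0.2], [0, -4.2, -0.2], [0, -4.3, -0.3], [0, -4.2, -0.2], [0, -4.2, -0.3], [0, -4.3, -0.2], [0, -4.2, -0.3], [0, -4.3, -0.2]], "grip": [255, 255, 255, 255, 255, 255, 255, 255]}
```

Emit:
step_arm:
  linear:
    - [10.5,0,-10.5]
    - [10.5,0,-11]
    - [10.5,0,-10.5]
    - [11,0,-10.5]
    - [14.5,-3,-14.5]
    - [13,-3.5,-15.5]
    - [11.5,-3,-16.5]
    - [10,-3,-17.5]
  dr:
    - [0,0,0]
    - [0,0,0]
    - [0,0,0]
    - [0,0,0]
    - [0,-4.9,-0.3]
    - [0,-5,-0.3]
    - [0,-4.9,-0.2]
    - [0,-4.9,-0.3]
  grip: [255,255,255,255,255,255,255,255]

```text
time_s: 15.3
ee_pos: [445.1, 6.3, 159.3]
ee_rot: [0.021, -2.705, -0.009]
contact_force: [0.4, 0.2, -1.4]
width: 51.0
grasp_force: 83.3
```

Emit:
step_arm:
  linear:
    - [9,-3,-18.5]
    - [7,-3,-19]
    - [-5.5,-17,-7.5]
    - [-6.5,-17.5,-7.5]
    - [-6.5,-17.5,-6.5]
    - [-7,-17,-6.5]
    - [-7.5,-17.5,-5.5]
    - [-7.5,-17.5,-5.5]
  dr:
    - [0,-5,-0.3]
    - [0,-5,-0.3]
    - [0,-4.4,-0.2]
    - [0,-4.4,-0.3]
    - [0,-4.4,-0.2]
    - [0,-4.4,-0.3]
    - [0,-4.4,-0.2]
    - [0,-4.4,-0.3]
  grip: [255,255,255,255,255,255,255,255]

```text
time_s: 16.1
ee_pos: [491.9, -103.6, 234.1]
ee_rot: [-0.071, 2.943, 0.027]
contact_force: [0.3, 0.6, -1.7]
width: 50.7
grasp_force: 83.4
```

Emit:
step_arm:
  linear:
    - [-8,-17.5,-4.5]
    - [-6,-18.5,5]
    - [-5,-18,6]
    - [-5,-18.5,5.5]
    - [-4,-18.5,6.5]
    - [-4,-18.5,6.5]
    - [-3,-18.5,7]
    - [-2.5,-18,7]
  dr:
    - [0,-4.3,-0.2]
    - [0,-4.2,-0.2]
    - [0,-4.2,-0.3]
    - [0,-4.2,-0.2]
    - [0,-4.2,-0.3]
    - [0,-4.2,-0.2]
    - [0,-4.2,-0.3]
    - [0,-4.2,-0.2]
  grip: [255,255,255,255,255,255,255,255]

```text
time_s: 16.9
ee_pos: [554.7, -245.9, 213.3]
ee_rot: [-0.093, 2.354, 0.035]
contact_force: [0.5, 0.0, -2.0]
width: 50.9
grasp_force: 83.4
```

```bash
sed -i 's/g0=tcp-18.7\*T\[:,2\]/g0=tcp-20*T[:,2]+[0,0,-17]/' v.py; python3 v.py B 1; python3 - <<'E'
import cv2,numpy as np
s=cv2.imread("pics/sideB.png");t=cv2.imread("pics/topB.png")
z=lambda im,x,y:cv2.resize(im[y:y+120,x:x+80],(400,600),interpolation=cv2.INTER_CUBIC)
cv2.imwrite("pics/cB.png",np.hstack([z(t,375,170),z(s,300,70)]))
E
```

```text
[-0.67 -0.03 -0.67  0.3   0.5  -0.58] [ 554.7 -245.9  213.3]
[[-0.704, -0.078, 0.706], [-0.057, 0.997, 0.053], [-0.708, -0.002, -0.707]]
side [(0.84, [331.4, 88.1, 349.5, 129.0])]
top [(0.94, [413.0, 200.1, 434.9, 222.0])]
('side', 'top') [ 2.688 -6.844 -8.184 -0.182 -0.054] -1.5172607296647573 mid [ 543.3 -253.8  202.3] mouth [ 546.4 -264.1  146.3]
('side',) [ 3.254 -5.176 -7.125 -0.025  0.057] -0.7691868060091444 mid [ 543.9 -252.1  203.4] mouth [ 540.6 -253.5  146.5]
('top',) [ 4.028 -3.492 13.836 -0.213 -0.202] -0.9027777777777778 mid [ 544.7 -250.4  224.3] mouth [ 556.  -262.4  169.8]
```

View pics/cB.png

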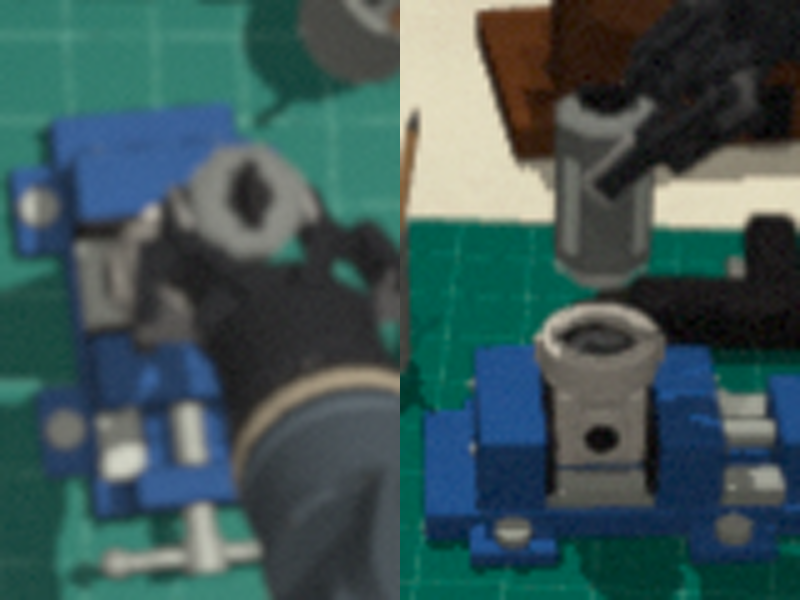

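```bash
cat > fitb.py <<'E'
from station import arm
from plan import *
from h import *
def fit(Rm,c0,fixz=False):
    pics={n:arm.get_image(n) for n in("side","top")}; M={};I={}
    for n,p in pics.items():
        M[n]=cv2.resize(arm.outline_of(p,"bowl")[0]["pixels"].astype(np.uint8),(2560,1600),interpolation=cv2.INTER_NEAREST)
        I[n]=cv2.resize((p["frame"].max(2)<75).astype(np.uint8),(2560,1600),interpolation=cv2.INTER_NEAREST)&(1-M[n])
        I[n]=cv2.dilate(I[n],np.ones((9,9)))
    for n in M: I[n]&=(1-M[n])
    def cost(v,keys):
        s=0
        for n in keys:
            m=bowlsil(pics[n],Rm,c0+(np.r_[v,0] if len(v)==2 else v)); ok=1-I[n]; s+=(m&M[n]).sum()/((m|M[n])&ok).sum()
        return -s
    k=2 if fixz else 3; out={}
    for keys in(("side","top"),("top",),("side",)):
        sx=np.vstack([np.zeros(k)]+[6*e for e in np.eye(k)])
        r=minimize(cost,np.zeros(k),args=(keys,),method="Nelder-Mead",options=dict(initial_simplex=sx,xatol=.05))
        c=c0+(np.r_[r.x,0] if k==2 else r.x); out[keys]=c; print(keys,r.x.round(2),round(r.fun,3),"mid",c.round(1),"mouth",(c-57*Rm[:,2]).round(1))
    return out,pics
E
python3 - <<'E'
from fitb import *
s=arm.state();R=Ro.from_rotvec(s["ee_rot"]);tcp=np.array(s["ee_pos"])
G=Ro.from_rotvec([-.003,-2.36,0]); y=G.as_matrix()[:,1]; up=np.array([0,0,1.])
d=np.cross(y,up); d=d/np.linalg.norm(d); d*=np.sign(d[0]); B=np.c_[up,np.cross(d,up),d]   # bowl x up when lying
rel=G.as_matrix().T@B; np.save("rel.npy",rel)
Rm=R.as_matrix()@rel; print(Rm.round(3))
g=tcp-20*R.as_matrix()[:,2]
fit(Rm,g-22*Rm[:,2]); fit(Rm,g-22*Rm[:,2],True)
E
```

```text
[[-0.997  0.077  0.008]
 [-0.077 -0.997  0.001]
 [ 0.008  0.001  1.   ]]
('side', 'top') [1.94 1.29 1.03] -1.857 mid [ 542.  -245.1  205.6] mouth [ 541.6 -245.1  148.6]
('top',) [ 1.4   1.81 -1.05] -0.926 mid [ 541.5 -244.6  203.5] mouth [ 541.  -244.6  146.5]
('side',) [ 2.3  -1.39  2.54] -0.954 mid [ 542.4 -247.8  207.1] mouth [ 541.9 -247.8  150.1]
('side', 'top') [1.74 1.04] -1.791 mid [ 541.8 -245.3  204.6] mouth [ 541.4 -245.4  147.6]
('top',) [1.17 1.79] -0.9 mid [ 541.2 -244.6  204.6] mouth [ 540.8 -244.6  147.6]
('side',) [ 3.8  -7.84] -0.95 mid [ 543.9 -254.2  204.6] mouth [ 543.4 -254.3  147.6]
```

Emit:
step_arm:
  linear:
    - [6,-0.8,5.5]
    - [6,0,6]
    - [6,0,6]
    - [6,0,6]
    - [0,0,0]
    - [0,0,0]
    - [0,0,0]
    - [0,0,0]
  dr:
    - [0,0,0]
    - [0,0,0]
    - [0,0,0]
    - [0,0,0]
    - [0,0,0]
    - [0,0,0]
    - [0,0,0]
    - [0,0,0]
  grip: [255,255,255,255,255,255,255,255]

```text
time_s: 18.3
ee_pos: [554.9, -246.3, 179.3]
ee_rot: [-0.093, 2.357, 0.036]
contact_force: [-0.4, 0.1, -1.8]
width: 50.9
grasp_force: 83.6
```

```bash
cat > chk.py <<'E'
from fitb import *
import sys
s=arm.state();R=Ro.from_rotvec(s["ee_rot"]);tcp=np.array(s["ee_pos"]);Rm=R.as_matrix()@np.load("rel.npy")
print(tcp,s["contact_force"],s["wrist_torque"],Rm[:,2].round(3),np.degrees(np.arctan2(-Rm[1,0],-Rm[0,0])))
g=tcp-20*R.as_matrix()[:,2]
o,p=fit(Rm,g-22*Rm[:,2])
z=lambda im,x,y:cv2.resize(im[y:y+90,x:x+60],(400,600),interpolation=cv2.INTER_CUBIC)
cv2.imwrite(f"pics/c{sys.argv[1]}.png",np.hstack([z(p["top"]["frame"],385,175),z(p["side"]["frame"],310,90)]))
E
python3 chk.py C
```

```text
[ 554.85772897 -246.29832764  179.33348084] [-0.44308799  0.08577428 -1.75191   ] [-0.06305396  0.91012829  0.02795297] [0.006 0.002 1.   ] 4.506095701248238
('side', 'top') [1.13 1.76 1.47] -1.852 mid [ 541.8 -245.7  173. ] mouth [ 541.5 -245.8  116. ]
('top',) [-0.77  2.31  3.86] -0.914 mid [ 539.9 -245.1  175.4] mouth [ 539.6 -245.2  118.4]
('side',) [ 2.04 -0.81  1.  ] -0.96 mid [ 542.7 -248.2  172.5] mouth [ 542.4 -248.4  115.5]
```

View pics/cC.png

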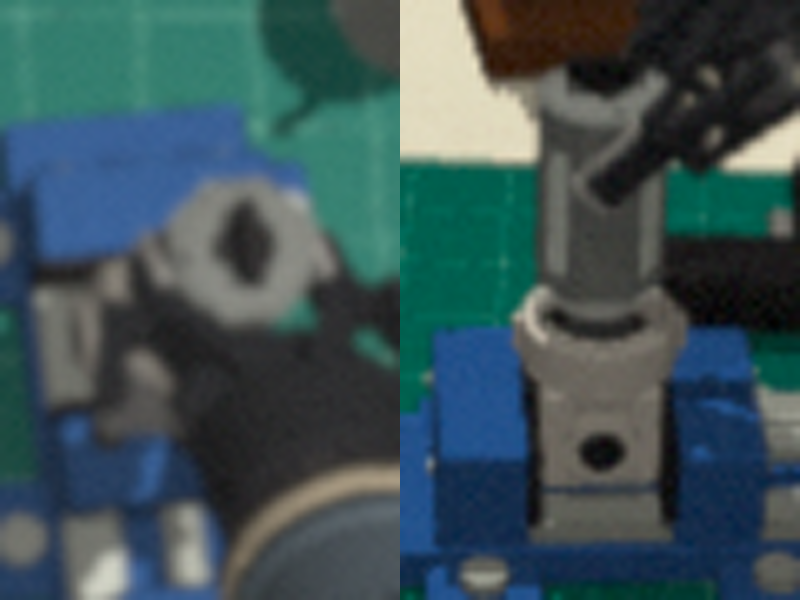

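Emit:
step_arm:
  linear:
    - [1.5,0,1.5]
    - [1.5,0,1.5]
    - [1.5,0,1.5]
    - [1.5,0,1.5]
    - [1,0,1]
    - [1,0,1]
    - [0,0,0]
    - [0,0,0]
  dr:
    - [0,0,0]
    - [0,0,0]
    - [0,0,0]
    - [0,0,0]
    - [0,0,0]
    - [0,0,0]
    - [0,0,0]
    - [0,0,0]
  grip: [255,255,255,255,255,255,255,255]

```text
time_s: 19.3
ee_pos: [554.7, -246.2, 167.6]
ee_rot: [-0.092, 2.357, 0.036]
contact_force: [0.5, -0.5, -2.1]
width: 50.9
grasp_force: 83.6
```

Emit:
step_arm:
  linear:
    - [1,0,1]
    - [1,0,1]
    - [0,0,0]
    - [0,0,0]
    - [0,0,0]
    - [0,0,0]
    - [0,0,0]
    - [0,0,0]
  dr:
    - [0,0,0]
    - [0,0,0]
    - [0,0,0]
    - [0,0,0]
    - [0,0,0]
    - [0,0,0]
    - [0,0,0]
    - [0,0,0]
  grip: [255,255,255,255,255,255,255,255]

```text
time_s: 20.1
ee_pos: [554.7, -246.2, 164.8]
ee_rot: [-0.092, 2.357, 0.036]
contact_force: [1.1, 0.1, -1.2]
width: 50.8
grasp_force: 83.6
```

Emit:
step_arm:
  linear:
    - [0.5,0,0.5]
    - [0.5,0,0.5]
    - [0.5,0,0.5]
    - [0,0,0]
    - [0,0,0]
    - [0,0,0]
    - [0,0,0]
    - [0,0,0]
  dr:
    - [0,0,0]
    - [0,0,0]
    - [0,0,0]
    - [0,0,0]
    - [0,0,0]
    - [0,0,0]
    - [0,0,0]
    - [0,0,0]
  grip: [255,255,255,255,255,255,255,255]

```text
time_s: 20.9
ee_pos: [554.9, -246.2, 163.2]
ee_rot: [-0.093, 2.356, 0.036]
contact_force: [-4.7, 2.2, 7.1]
width: 50.8
grasp_force: 84.7
```

Emit:
step_arm:
  linear:
    - [0,0,0]
    - [0,0,0]
    - [0,0,0]
    - [0,0,0]
    - [0,0,0]
    - [0,0,0]
    - [0,0,0]
    - [0,0,0]
  dr:
    - [0,0,0]
    - [0,0,0]
    - [0,0,0]
    - [0,0,0]
    - [0,0,0]
    - [0,0,0]
    - [0,0,0]
    - [0,0,0]
  grip: [100,0,0,0,0,0,0,0]
  newtons: 20

```text
time_s: 21.7
ee_pos: [554.7, -246.2, 162.6]
ee_rot: [-0.092, 2.357, 0.036]
contact_force: [0.4, -0.1, 0.1]
width: 85.3
grasp_force: 0.0
```

```bash
python3 - <<'E'
from plan import *
from kin import *
s=arm.state();Rs=Ro.from_rotvec(s["ee_rot"]);p=np.array(s["ee_pos"]);g=p-20*Rs.as_matrix()[:,2];print(g)
R1=down(184.5); g1=np.r_[541,-246.5,g[2]]
rel=(Rs.inv()*R1).as_rotvec();print(np.degrees(rel))
sd=s["joint_pos"];w=[]
for k in range(1,9):
    R=Rs*Ro.from_rotvec(rel*k/8); P=g+(g1-g)*k/8+20*R.as_matrix()[:,2]; w.append((P,R,1)); sd,c=ik(P,R,sd)
    print(sd.round(2),"%.0e"%c,end=" ")
plan(w,0)
E
```

```text
[ 540.58813117 -247.26229593  176.76374607]
[-9.41328960e-02  4.48541563e+01 -1.34874142e-02]
[-0.64  0.05 -0.66  0.31  0.43 -0.59] 2e-18 [-0.6   0.08 -0.56  0.45  0.36 -0.59] 2e-19 [-0.57  0.12 -0.46  0.59  0.29 -0.59] 6e-20 [-0.54  0.17 -0.36  0.72  0.22 -0.58] 9e-20 [-0.51  0.22 -0.26  0.84  0.16 -0.57] 5e-19 [-0.48  0.29 -0.15  0.97  0.1  -0.55] 2e-30 [-0.45  0.36 -0.04  1.09  0.05 -0.53] 9e-31 [-0.43  0.43  0.08  1.22 -0.   -0.51] 1e-29 max 2.0 5.7 end [ 541.2 -246.2  156.7] [ 0.123 -3.138 -0.   ]
{"linear": [[2, 0, 0], [2, 0, 0], [1.5, 0.5, 0], [2, 0, 0], [2, 0, -0.5], [2, 0, 0], [2, 0, 0], [1.5, 0.5, 0]], "dr": [[0, 5.6, 0], [0, 5.6, 0], [0, 5.6, 0], [0, 5.6, 0], [-0.1, 5.6, 0], [0, 5.6, 0], [0, 5.6, 0], [0, 5.7, 0]], "grip": [0, 0, 0, 0, 0, 0, 0, 0]}
```

Emit:
step_arm:
  linear:
    - [2,0,0]
    - [2,0,0]
    - [1.5,0.5,0]
    - [2,0,0]
    - [2,0,-0.5]
    - [2,0,0]
    - [2,0,0]
    - [1.5,0.5,0]
  dr:
    - [0,5.6,0]
    - [0,5.6,0]
    - [0,5.6,0]
    - [0,5.6,0]
    - [-0.1,5.6,0]
    - [0,5.6,0]
    - [0,5.6,0]
    - [0,5.7,0]
  grip: [0,0,0,0,0,0,0,0]

```text
time_s: 22.5
ee_pos: [541.3, -246.4, 157.3]
ee_rot: [0.123, -3.135, 0.001]
contact_force: [0.5, 0.3, 0.2]
width: 85.5
grasp_force: 0.0
```

Emit:
step_arm:
  linear:
    - [0,0,0]
    - [0,0,0]
    - [0,0,0]
    - [0,0,0]
    - [0,0,0]
    - [0,0,0]
    - [0,0,0]
    - [0,0,0]
  dr:
    - [0,0,0]
    - [0,0,0]
    - [0,0,0]
    - [0,0,0]
    - [0,0,0]
    - [0,0,0]
    - [0,0,0]
    - [0,0,0]
  grip: [0,0,0,255,255,255,255,255]
  newtons: 60

```text
time_s: 23.3
ee_pos: [541.1, -246.5, 157.3]
ee_rot: [0.123, -3.139, 0.001]
contact_force: [-2.3, -0.6, 6.4]
width: 51.5
grasp_force: 64.9
```

```bash
python3 - <<'E'
from fitb import *
s=arm.state(); print(s["ee_pos"],s["joint_pos"].round(3),s["contact_force"],s["wrist_torque"],Ro.from_rotvec(s["ee_rot"]).as_matrix().round(3).tolist())
a=np.radians(4.5);Rm=np.array([[np.cos(a),-np.sin(a),0],[np.sin(a),np.cos(a),0],[0,0,1.]])
o,p=fit(Rm,np.array([541,-246.5,157]))
z=lambda im,x,y:cv2.resize(im[y:y+90,x:x+60],(400,600),interpolation=cv2.INTER_CUBIC)
cv2.imwrite(f"pics/cD.png",np.hstack([z(p["top"]["frame"],385,175),z(p["side"]["frame"],310,90)]))
E
```

```text
[ 541.07231862 -246.45219363  157.32273606] [-0.427  0.43   0.08   1.22  -0.    -0.505] [-2.26939773 -0.56086464  6.35713468] [0.03965782 0.69323902 0.0398619 ] [[-0.997, -0.078, -0.0], [-0.078, 0.997, -0.0], [0.0, -0.0, -1.0]]Traceback (most recent call last):
  File "<stdin>", line 4, in <module>
  File "fitb.py", line 7, in fit
    M[n]=cv2.resize(arm.outline_of(p,"bowl")[0]["pixels"].astype(np.uint8),(2560,1600),interpolation=cv2.INTER_NEAREST)
                    ~~~~~~~~~~~~~~~~~~~~~~~~^^^
IndexError: list index out of range
```

Emit:
step_arm:
  linear:
    - [0,0,1]
    - [0,0,1]
    - [0,0,1]
    - [0,0,1]
    - [0,0,0]
    - [0,0,0]
    - [0,0,0]
    - [0,0,0]
  dr:
    - [0,0,0]
    - [0,0,0]
    - [0,0,0]
    - [0,0,0]
    - [0,0,0]
    - [0,0,0]
    - [0,0,0]
    - [0,0,0]
  grip: [255,255,255,255,255,255,255,255]
  newtons: 90

```text
time_s: 24.3
ee_pos: [541.1, -246.5, 153.7]
ee_rot: [-0.123, 3.139, -0.001]
contact_force: [-5.0, 0.6, 11.5]
width: 51.0
grasp_force: 93.9
```

Emit:
step_arm:
  linear:
    - [0.5,0,0.5]
    - [0,0,0.5]
    - [0,0,0]
    - [0,0,0]
    - [0,0,0]
    - [0,0,0]
    - [0,0,0]
    - [0,0,0]
  dr:
    - [0,0,0]
    - [0,0,0]
    - [0,0,0]
    - [0,0,0]
    - [0,0,0]
    - [0,0,3]
    - [0,0,3]
    - [0,0,3]
  grip: [255,255,255,255,255,255,255,255]

```text
time_s: 25.1
ee_pos: [541.2, -246.4, 153.0]
ee_rot: [0.127, 3.138, -0.0]
contact_force: [-2.1, 1.7, 12.8]
width: 51.2
grasp_force: 94.2
```

```bash
python3 -c "
from station import arm
s=arm.state();print(s['contact_force'],s['wrist_torque'],s['joint_pos'])"
```

```text
[-2.08431244  1.69980139 12.7603022 ] [0.54631574 0.4424907  0.11242722] [-4.27409896e-01  4.30563746e-01  6.93853219e-02  1.20819188e+00
  3.21130290e-04 -3.46520065e-01]
```

Emit:
step_arm:
  linear:
    - [0,0,0.2]
    - [0,0,0]
    - [0,0,0]
    - [0,0,0]
    - [0,0,0]
    - [0,0,0]
    - [0,0,0]
    - [0,0,0]
  dr:
    - [0,0,3]
    - [0,0,3]
    - [0,0,4]
    - [0,0,4]
    - [0,0,4]
    - [0,0,4]
    - [0,0,4]
    - [0,0,0]
  grip: [255,255,255,255,255,255,255,255]

```text
time_s: 25.9
ee_pos: [541.3, -246.1, 152.8]
ee_rot: [0.83, 3.028, 0.001]
contact_force: [-1.1, 4.8, 12.5]
width: 50.7
grasp_force: 94.3
```

```bash
cat > st.py <<'E'
from station import arm
import numpy as np
from scipy.spatial.transform import Rotation as Ro
s=arm.state();T=Ro.from_rotvec(s['ee_rot']).as_matrix();print(s['contact_force'].round(1),s['wrist_torque'].round(2),s['joint_pos'].round(2),"x az",np.degrees(np.arctan2(T[1,0],T[0,0])),"tilt",T[:,2].round(3))
E
python3 st.py
```

```text
[-1.1  4.8 12.5] [ 1.09  0.12 -0.11] [-0.43  0.43  0.07  1.21  0.    0.11] x az 149.3452936315907 tilt [ 0.002  0.    -1.   ]
```

Emit:
step_arm:
  linear:
    - [0,0.3,0.2]
    - [0,0,0]
    - [0,0,0]
    - [0,0,0]
    - [0,0,0]
    - [0,0,0]
    - [0,0,0]
    - [0,0,0]
  dr:
    - [0,0,5]
    - [0,0,5]
    - [0,0,5]
    - [0,0,5]
    - [0,0,5]
    - [0,0,5]
    - [0,0,5]
    - [0,0,5]
  grip: [255,255,255,255,255,255,255,255]

```text
time_s: 26.7
ee_pos: [542.0, -245.7, 152.8]
ee_rot: [1.816, 2.561, 0.003]
contact_force: [2.4, 5.1, 13.8]
width: 50.9
grasp_force: 94.2
```

```bash
python3 st.py
```

```text
[ 2.4  5.1 13.8] [ 1.17 -0.62  0.14] [-0.43  0.43  0.07  1.21  0.    0.81] x az 109.3124235562155 tilt [ 0.003  0.    -1.   ]
```

Lags slightly; finish with about 14° more and watch the stop.

Emit:
step_arm:
  linear:
    - [0,0,0]
    - [0,0,0]
    - [0,0,0]
    - [0,0,0]
    - [0,0,0]
    - [0,0,0]
    - [0,0,0]
    - [0,0,0]
  dr:
    - [0,0,4]
    - [0,0,4]
    - [0,0,2]
    - [0,0,1]
    - [0,0,0]
    - [0,0,0]
    - [0,0,0]
    - [0,0,0]
  grip: [255,255,255,255,255,255,255,255]

```text
time_s: 27.5
ee_pos: [542.2, -245.8, 152.9]
ee_rot: [2.049, 2.378, 0.004]
contact_force: [2.3, 5.2, 12.2]
width: 51.1
grasp_force: 94.2
```

```bash
python3 st.py
```

```text
[ 2.3  5.2 12.2] [ 1.17 -0.86  0.03] [-0.43  0.43  0.07  1.21  0.    1.  ] x az 98.51023892482847 tilt [ 0.003  0.    -1.   ]
```

Emit:
step_arm:
  linear:
    - [0,0,0]
    - [0,0,0]
    - [0,0,0]
    - [0,0,0]
    - [0,0,0]
    - [0,0,0]
    - [0,0,0]
    - [0,0,0]
  dr:
    - [0,0,2]
    - [0,0,1.5]
    - [0,0,1]
    - [0,0,1]
    - [0,0,1]
    - [0,0,1]
    - [0,0,1]
    - [0,0,0]
  grip: [255,255,255,255,255,255,255,255]

```text
time_s: 28.3
ee_pos: [542.4, -245.8, 153.0]
ee_rot: [2.22, 2.219, 0.004]
contact_force: [4.5, 4.3, 13.0]
width: 51.4
grasp_force: 94.2
```

```bash
python3 st.py
```

```text
[ 4.5  4.3 13. ] [ 1.04 -1.21  0.22] [-0.43  0.43  0.07  1.21  0.    1.14] x az 89.99165426478531 tilt [ 0.004  0.    -1.   ]
```

Emit:
step_arm:
  linear:
    - [0,0,0]
    - [0,0,0]
    - [0,0,0]
    - [0,0,-1]
    - [0,0,-1]
    - [0,0,-1]
    - [0,0,0]
    - [0,0,0]
  dr:
    - [0,0,-2.5]
    - [0,0,-2]
    - [0,0,0]
    - [0,0,0]
    - [0,0,0]
    - [0,0,0]
    - [0,0,0]
    - [0,0,0]
  grip: [255,255,255,255,255,255,255,255]

```text
time_s: 29.1
ee_pos: [541.7, -245.7, 155.4]
ee_rot: [2.132, 2.306, 0.003]
contact_force: [1.6, 4.0, 9.1]
width: 51.2
grasp_force: 93.8
```

```bash
python3 st.py
```

```text
[1.6 4.  9.1] [ 1.12 -0.61  0.05] [-0.43  0.43  0.07  1.21  0.    1.07] x az 94.50839277140146 tilt [ 0.002  0.001 -1.   ]
```

Emit:
step_arm:
  linear:
    - [0,0,-1]
    - [0,0,-0.5]
    - [0,0,-0.5]
    - [0,0,0]
    - [0,0,0]
    - [0,0,0]
    - [0,0,0]
    - [0,0,0]
  dr:
    - [0,0,0]
    - [0,0,0]
    - [0,0,0]
    - [0,0,0]
    - [0,0,0]
    - [0,0,0]
    - [0,0,0]
    - [0,0,0]
  grip: [255,255,255,255,255,255,255,255]

```text
time_s: 29.9
ee_pos: [541.7, -245.6, 157.0]
ee_rot: [2.132, 2.307, 0.003]
contact_force: [3.9, 3.4, 3.4]
width: 51.6
grasp_force: 93.3
```

```bash
python3 st.py
```

```text
[3.9 3.4 3.4] [ 0.99 -1.12 -0.01] [-0.43  0.43  0.08  1.22  0.    1.07] x az 94.5084187804725 tilt [ 0.002  0.001 -1.   ]
```

Emit:
step_arm:
  linear:
    - [0,0,-0.5]
    - [0,0,-0.5]
    - [0,0,0]
    - [0,0,0]
    - [0,0,0]
    - [0,0,0]
    - [0,0,0]
    - [0,0,0]
  dr:
    - [0,0,0]
    - [0,0,0]
    - [0,0,0]
    - [0,0,0]
    - [0,0,0]
    - [0,0,0]
    - [0,0,0]
    - [0,0,0]
  grip: [255,255,255,255,255,255,255,255]

```text
time_s: 30.7
ee_pos: [541.7, -245.6, 157.2]
ee_rot: [-2.132, -2.307, -0.002]
contact_force: [7.5, 3.8, -5.9]
width: 51.1
grasp_force: 95.2
```

Emit:
step_arm:
  linear:
    - [0,0,1]
    - [0,0,0]
    - [0,0,0]
    - [0,0,0]
    - [0,0,0]
    - [0,0,0]
    - [0,0,0]
    - [0,0,0]
  dr:
    - [0,0,0]
    - [0,0,0]
    - [0,0,0]
    - [0,0,0]
    - [0,0,0]
    - [0,0,0]
    - [0,0,0]
    - [0,0,0]
  grip: [255,255,100,0,0,0,0,0]
  newtons: 20

```text
time_s: 31.5
ee_pos: [540.8, -246.1, 156.3]
ee_rot: [-2.132, -2.306, 0.001]
contact_force: [-0.3, -0.7, -0.8]
width: 85.4
grasp_force: 0.0
```

Emit:
step_arm:
  linear:
    - [0,0,-5]
    - [0,0,-15]
    - [0,0,-25]
    - [0,0,-30]
    - [0,0,-30]
    - [30,0,-30]
    - [40,0,0]
    - [40,0,0]
  dr:
    - [0,0,0]
    - [0,0,0]
    - [0,0,0]
    - [0,0,0]
    - [0,0,0]
    - [0,0,0]
    - [0,0,0]
    - [0,0,0]
  grip: [0,0,0,0,0,0,0,0]

```text
time_s: 32.3
ee_pos: [532.6, -135.6, 292.6]
ee_rot: [2.133, 2.305, 0.001]
contact_force: [0.8, -0.5, 0.6]
width: 85.3
grasp_force: 0.0
```

Emit:
step_arm:
  linear:
    - [40,0,0]
    - [40,0,0]
    - [0,0,0]
    - [0,0,0]
    - [0,0,0]
    - [0,0,0]
    - [0,0,0]
    - [0,0,0]
  dr:
    - [0,0,0]
    - [0,0,0]
    - [0,0,0]
    - [0,0,0]
    - [0,0,0]
    - [0,0,0]
    - [0,0,0]
    - [0,0,0]
  grip: [0,0,0,0,0,0,0,0]

```text
time_s: 33.1
ee_pos: [526.1, -57.2, 291.3]
ee_rot: [-2.133, -2.305, 0.001]
contact_force: [-0.9, -0.5, -0.1]
width: 85.6
grasp_force: 0.0
```

```bash
python3 - <<'E'
from fitb import *
s=arm.state(); print(s["ee_pos"],s["contact_force"])
a=np.radians(-85.3);Rm=np.array([[np.cos(a),-np.sin(a),0],[np.sin(a),np.cos(a),0],[0,0,1.]])
pp={n:arm.get_image(n) for n in("top","side")}
z=lambda im,x,y:cv2.resize(im[y:y+90,x:x+60],(400,600),interpolation=cv2.INTER_CUBIC)
cv2.imwrite(f"pics/cD.png",np.hstack([z(pp["top"]["frame"],385,175),z(pp["side"]["frame"],310,90)]))
fit(Rm,np.array([541,-246.5,157]))
E
```

```text
[526.13015883 -57.21190596 291.31580183] [-0.92108413 -0.4759058  -0.07120643]
('side', 'top') [-1.25  0.95  0.62] -1.827 mid [ 539.7 -245.5  157.6] mouth [ 539.7 -245.5  100.6]
('top',) [-1.77  1.29 -0.39] -0.903 mid [ 539.2 -245.2  156.6] mouth [ 539.2 -245.2   99.6]
('side',) [-1.78 -0.14  1.07] -0.926 mid [ 539.2 -246.6  158.1] mouth [ 539.2 -246.6  101.1]
```

View pics/cD.png

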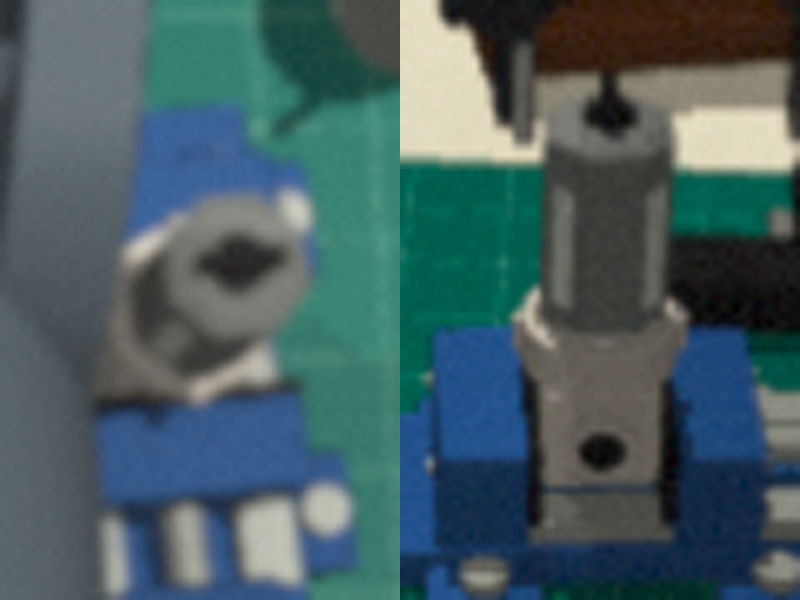

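The picture shows the bowl upright and centred in the collar: guard about x 545–672 against collar 515–687 in the side half. The wing now runs across, near (240,255) in the top half, so the bowl has turned a quarter. The measured mouth height (about 100 mm) and the pull test both say it is locked.

```bash
python3 -c "
from station import arm
print(arm.sign_off())"
```

```text
the job is handed in; nothing more can be done
None
```

The bowl is back on the filter head, turned a quarter clockwise and locked (it held against a light upward pull), let go, and handed in at about 33 s of the 64 s allowed; no verdict came back.

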